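Light-cure a batch of mended porcelain sherds

ROBOT

A 6-joint arm with a two-finger parallel gripper is mounted at the origin on the work surface. World frame = base frame: x ahead of the robot, y to its left, z up, the work surface at z = 0. Lengths are in m, angles in degrees, forces in N, time in s.
With the tool pointing down it reaches from about 0.35 to 0.875 m from the base axis. Payload 4.2 kg.
Tool frame: the origin (TCP) lies midway between the tips of the shut fingers; the grasp point (between the pads) lies 19 mm behind it (r.grasp_offset is the distance from the TCP to the grasp point, in m); z points along the fingers, y is the direction in which the jaws open and shut (so a half turn about z gives the same grasp; the last joint's range is limited). The gripper opens to 87 mm and grips with 3 to 60 N. Pads are 19 mm wide; open, the fingers measure 117 mm over their backs; the gripper's body (75 mm by 190 mm) begins 51 mm behind the grasp point.
Start: joints at [88.9, 22.042, 0.453, 0, -68.411, -14.817], TCP at [0.171, 0.601, 0.223] pointing down, gripper open.
Joint ranges: [-179.83, 179.83], [-69.29, 118.12], [-61.27, 80.66], [-181.25, 117.63], [-171.15, -9.14], [-177.46, 177.46]. Speed limits (degrees/s): [159.86, 159.86, 180, 180, 180, 180].

INTERFACE

Orientations are given as a 3x3 rotation matrix whose columns are the frame's x, y, z axes.
In Python, from station import r gives the robot as it stands.
- The arm moves only by the shell command python3 -m crank 'ROWS'. ROWS is JSON, a list of rows, each a list of 3 entries, a list of its own where there are three numbers: the closure, from -1 (fully open) to 1 (shut), so that 0 is half open, then the shift along the tool's x, y, z as a fraction of full scale, then the turn, a rotation vector about the tool's x, y, z as a fraction of full scale. In form: [[fingers, [dx, dy, dz], [wx, wy, wz]], ...]. A call has 1 to 8 rows; each row shifts and turns the commanded pose from where the row before left it, along the tool's axes as they then stand; what a row does not reach is not made up. Full scale, the value 1, is 100 mm for a shift and 45 degrees for a turn. A row lasts 1/10 s, in which the tool goes at most 50 mm and 8.59 degrees, less where a joint would pass 70% of its speed; a pose out of reach is approached as far as the arm can. A call with a number of a shift or a turn outside -1 to 1 is refused whole. A call with a gripper value outside its range is refused whole. The fingers move at their own pace and stop on an object; the grip force is fixed at half the most. Time passes only in rows, so rows that do not move let the fingers close. It gives the time, the measured TCP pose, the force and the opening at its end, in the units of the state.
- r.sense(): the state, without advancing time (a new reading comes with each control period).
- r.capture(name): name is "scene" or "top" or "wrist"; returns a dict with "img" (384x512x3 uint8, blue, green, red), "fx", "fy", "cx", "cy" (pixels), "dist" ([k1, k2, p1, p2, k3] as OpenCV has them; the pictures are not rectified), "R" (3x3) and "t" (3): a world point X has camera coordinates R X + t. Camera axes: x right, y down, z forward; pixel columns grow to the right and rows downward; lengths in m; the calibration is good to about 2 mm. A picture is of the moment at which its call begins. There is no depth.
- r.finish_job(): hands the job in, once; it reports no verdict.
The state is a dict: "time_s": time; "joints": joint angles; "joint_velocities": joint speeds; "effort": joint torques, N m; "tcp_pos": TCP position; "ee_rot": TCP orientation; "wrist_force": force on the tool from outside, world axes, zero at the start; "moment": the same for the moment, N m; "gripper_width": opening from 0.0 (shut) to 1.0 (fully open).
Only numpy, scipy, OpenCV 4.12 (cv2) and the standard library are available. Lean on these libraries where they do the work, as an engineer would, in place of code of your own. Each camera call takes 0.05 s, during which the arm holds its last target.

TASK

Push the lamp lever back to its off stop, then swing the orange latch fully aside and open the lid of the white curing box upright. Lay every porcelain sherd that is on the paper inside the box, each flat on the box floor and none on top of another, then close the lid, swing the latch back fully home over it, and last of all set the lamp lever in line with the red set-point pointer. The lamp must stay off whenever the lid is up, the lid must not be lifted while the latch is over it, and the bowl, the jar and the brush stay where they are.

Things in the scene. Friction and masses are not known exactly. Their poses are not given: they have to be found in the camera images.
- box: White light-curing box, open at the top under its lid, fixed to the table: outer 170 (x) x 240 (y) x 60 mm high, walls and floor 5 mm thick. Origin: centre of its underside; its front (the side with the latch) faces its own -x, z up. Its inner floor is 5 mm above the origin.
- lid (a joint): Angle of the box's grey lid (170 x 240 x 8 mm, hinged along the box's far, +x, upper rim): 0 shut, 1.57 upright, stop at 1.75. A stiff hinge: the lid stays where it is left.
- lid_handle (a point): Middle of the lid's handle, a steel bar of 10 mm diameter, 90 mm long and parallel to the hinge, its axis 36 mm off the lid's outer face (31 mm free gap), 147 mm from the hinge, 23 mm from the lid's front edge. Axes turn with the lid: y along the bar, z off the lid's outer face.
- lid_hinge (a point): Point on the lid's hinge line (which runs along the box's y), at the middle of the far upper rim.
- latch (a joint): Angle of the orange swivel latch, which turns about a vertical pin at the box's front: 0 locked (bar square to the front edge, its nose over the lid, its post out in front of the box), 1.57 fully aside (bar parallel to the front edge, post swung to the box's +y side; from above the post goes clockwise). Stays where it is left.
- latch_post (a point): Grip point on the latch's upright round post (14 mm diameter, 40 mm tall), 10 mm below the top of the post; 36 mm from the pin. The flat latch bar lies 24 mm below this point.
- latch_hinge (a point): Point on the latch's vertical pin, at the height of latch_post.
- lever (a joint): Angle of the lamp's power lever on the grey controller: 0 = off, at its stop, leaning 0.8 rad from the vertical to the controller's -x (the end with the green mark); it grows as the lever swings over to +x, up to 1.6. Stays where it is left.
- lever_tip (a point): Centre of the blue ball (26 mm diameter) at the lever's end, 95 mm from the hinge. Axes turn with the lever; y is the hinge axis direction.
- lever_hinge (a point): Middle of the lever's hinge line, 45 mm above the table. Round it is a black quadrant disc of 48 mm radius, 34 mm wide, on a grey base 130 x 80 x 40 mm that is fixed to the table.
- pointer (a joint): Angle of the red set-point pointer, a thin red blade at the +y side of the black quadrant with a red tab over the quadrant's rim. Same scale as the lever: they are in line when the two values are equal. Fixed for the robot (nothing can touch it).
- pointer_tip (a point): Middle of the red tab of the pointer, 65 mm from the hinge line. Axes turn with the pointer like those of lever_tip, so that these agree when lever and pointer are in line.
- sherd0: Flat white porcelain sherd with blue decoration, 12 mm thick, 36 mm wide (y), from 22 mm behind its origin to about 34 mm in front of it (x, the narrower, slanting end); 50 g. Origin in mid-thickness at the middle of the wide part: grip it there across y. Either face may be up. Two to four sherds are present.
- sherd1: Flat white porcelain sherd with blue decoration, 12 mm thick, 36 mm wide (y), from 22 mm behind its origin to about 34 mm in front of it (x, the narrower, slanting end); 50 g. Origin in mid-thickness at the middle of the wide part: grip it there across y. Either face may be up. Two to four sherds are present.
- sherd2: Flat white porcelain sherd with blue decoration, 12 mm thick, 36 mm wide (y), from 22 mm behind its origin to about 34 mm in front of it (x, the narrower, slanting end); 50 g. Origin in mid-thickness at the middle of the wide part: grip it there across y. Either face may be up. Two to four sherds are present.
- sherd3: Flat white porcelain sherd with blue decoration, 12 mm thick, 36 mm wide (y), from 22 mm behind its origin to about 34 mm in front of it (x, the narrower, slanting end); 50 g. Origin in mid-thickness at the middle of the wide part: grip it there across y. Either face may be up. Two to four sherds are present.
- bowl: Bystander: small blue porcelain bowl, 90 mm across, 40 mm high. Origin: centre of its underside.
- jar: Bystander: closed jar, 48 mm diameter, 60 mm high. Origin: centre of its underside.
- brush: Bystander: brush, 190 mm long, lying on the table along its own x. Origin: at table height, mid-length.
Not all that is in view belongs to the job. What is shaped like the sherd1 but black or yellow is not meant.

How it is judged:
By the outcome, as a careful person would: the job done as asked, in the order asked, and still so for the second after the job is handed in, with the robot touching nothing.
Of sherd0, sherd1, sherd2, sherd3 only 2 to 4 are there at a start; the rules pass over those that are not, and their reading is None.
At some moment in a run one of sherd0, sherd1, sherd2, sherd3 may be knocked a few centimetres aside while the robot is not near it.
Once in a run the grip may slacken for a moment while it holds something.
It also fails if it takes over 210 s, if anything falls off the work surface, if the arm or the gripper's body presses on something with over 40 N, if the wrist force passes 120 N, or if a joint passes its speed limit or range.

## Working session

There is one attempt and no reset: what is moved stays moved. The work goes in short steps, Python scripts to look and compute and a shell command to move; the robot and the scene stay as the last step left them, time stands still between calls to the robot, and variables do not carry over. Pictures are saved under pics/ and viewed, and the job is handed in when it is done.

```bash
ls; mkdir -p pics
python3 - <<'E'
from station import r
import cv2
s=r.sense();print(s)
for n in("scene","top","wrist"):
    c=r.capture(n);cv2.imwrite(f"pics/{n}0.png",c["img"]);print(n,c["fx"],c["fy"],c["cx"],c["cy"],c["dist"],c["R"],c["t"])
E
```

```text
pics
{'time_s': 0.0, 'joints': array([ 8.89019605e+01,  2.20918339e+01,  3.77832534e-01, -2.98041700e-02,
       -6.84105106e+01, -1.48172434e+01]), 'joint_velocities': array([ 9.50287194e-02,  7.40213451e-02,  6.98001156e-02,  1.62892923e-02,
       -4.84422293e-05,  1.81033445e-02]), 'effort': array([ 1.22604065e-04, -3.90660739e+01,  1.87397414e+01,  4.21984211e+00,
        1.09288501e-02, -1.87434866e-04]), 'tcp_pos': array([0.17118989, 0.60045747, 0.22143289]), 'ee_rot': array([[ 9.61615576e-01, -2.74399724e-01, -5.25241792e-04],
       [-2.74400212e-01, -9.61613146e-01, -2.16342819e-03],
       [ 8.85646861e-05,  2.22451271e-03, -9.99997522e-01]]), 'wrist_force': array([ 0.02298687, -0.64185713, -0.39754373]), 'moment': array([ 0.02290324, -0.00322767, -0.01185124]), 'gripper_width': 0.9980779127201895}
scene 487.82690967303176 487.82690967303176 246.7282846275286 181.54018476641244 [-0.14947472  0.          0.          0.          0.        ] [[-0.71143362  0.70272489 -0.00631926]
 [ 0.5228739   0.52330297 -0.67287212]
 [-0.4695371  -0.48200802 -0.73973183]] [ 0.38155107 -0.23999117  1.85724963]
top 474.75747728574 474.75747728574 259.3445465779583 184.4570827149316 [0.02816167 0.         0.         0.         0.        ] [[-0.00503871 -0.99950732 -0.03097963]
 [-0.99098712  0.00913808 -0.13364517]
 [ 0.13386242  0.03002701 -0.99054492]] [0.01885021 0.54089849 1.16023755]
wrist 336.2687202952105 336.2687202952105 254.19228493316183 189.61084420378518 [-0.02428373  0.          0.          0.          0.        ] [[-0.27440044 -0.96161273  0.00231648]
 [-0.93330555  0.26690153  0.24021725]
 [-0.23161424  0.06375373 -0.97071639]] [ 0.6224405  -0.02942895  0.38907189]
```

View pics/scene0.png

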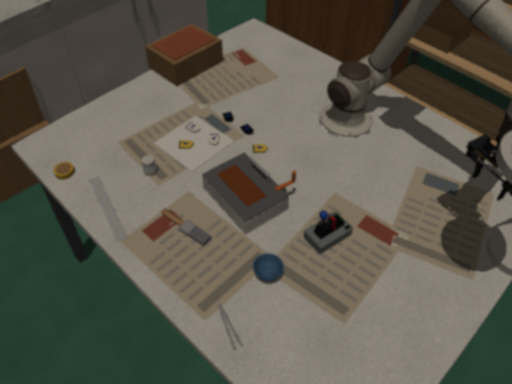

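View pics/top0.png

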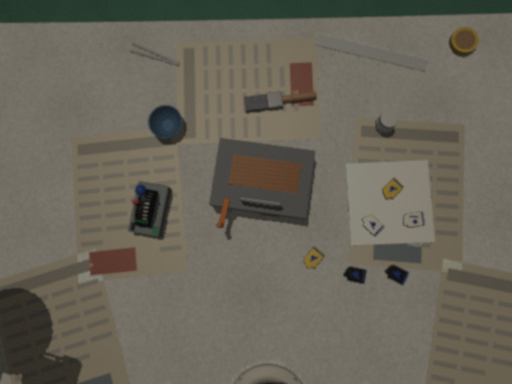

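View pics/wrist0.png

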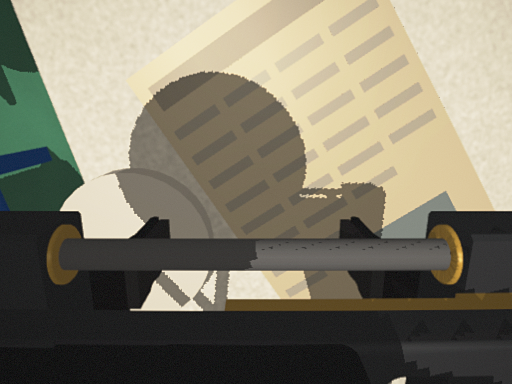

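```bash
cat > h.py <<'E'
from station import r
import cv2, numpy as np
def ray(c,u,v):
    K=np.array([[c["fx"],0,c["cx"]],[0,c["fy"],c["cy"]],[0,0,1]])
    p=cv2.undistortPoints(np.array([[[u,v]]],float),K,np.array(c["dist"],float))[0,0]
    R=np.array(c["R"]);t=np.array(c["t"])
    return -R.T@t, R.T@np.array([p[0],p[1],1.])
def onz(c,u,v,z):
    o,d=ray(c,u,v);return o+d*(z-o[2])/d[2]
def onplane(c,u,v,p0,n):
    o,d=ray(c,u,v);return o+d*(np.dot(np.array(p0)-o,n)/np.dot(d,n))
def tri(c1,p1,c2,p2):
    o1,d1=ray(c1,*p1);o2,d2=ray(c2,*p2)
    A=np.stack([d1,-d2],1);s=np.linalg.lstsq(A,o2-o1,rcond=None)[0]
    a=o1+d1*s[0];b=o2+d2*s[1];return (a+b)/2,np.linalg.norm(a-b)
def proj(c,X):
    K=np.array([[c["fx"],0,c["cx"]],[0,c["fy"],c["cy"]],[0,0,1]])
    return cv2.projectPoints(np.array(X,float).reshape(-1,1,3),cv2.Rodrigues(np.array(c["R"]))[0],np.array(c["t"],float),K,np.array(c["dist"],float))[0].reshape(-1,2)
def crop(img,x0,y0,w,h,s,name):
    cv2.imwrite("pics/"+name,cv2.resize(img[y0:y0+h,x0:x0+w],None,fx=s,fy=s,interpolation=cv2.INTER_CUBIC))
def st():
    s=r.sense();print("t",round(s["time_s"],2),"tcp",s["tcp_pos"].round(4),"F",s["wrist_force"].round(1),"w",round(s["gripper_width"],3),"j",s["joints"].round(1));print(s["ee_rot"].round(3));return s
E
python3 - <<'E'
from h import *
t=cv2.imread("pics/top0.png");s=cv2.imread("pics/scene0.png")
crop(t,110,120,210,130,3.8,"t_box.png")
crop(t,300,140,150,150,4,"t_sh.png")
crop(s,110,95,190,140,4,"s_box.png")
crop(s,280,190,100,75,6,"s_lev.png")
crop(t,120,170,60,80,7,"t_lev.png")
E
```

```text
(no output)
```

View pics/t_box.png

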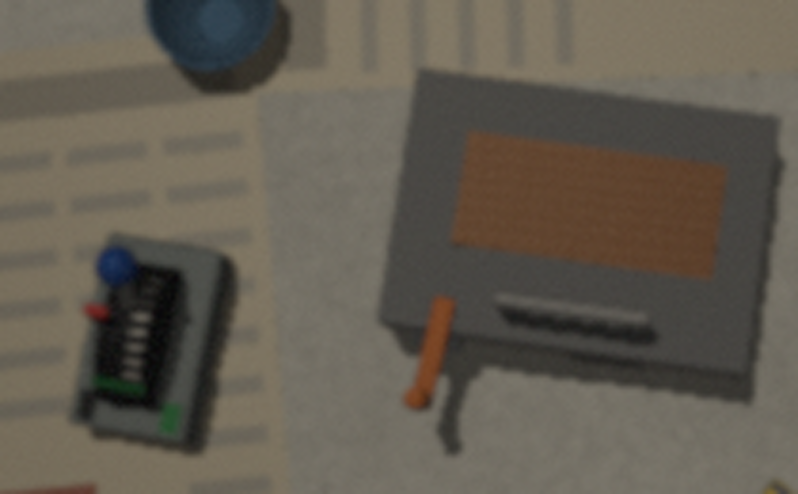

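View pics/t_sh.png

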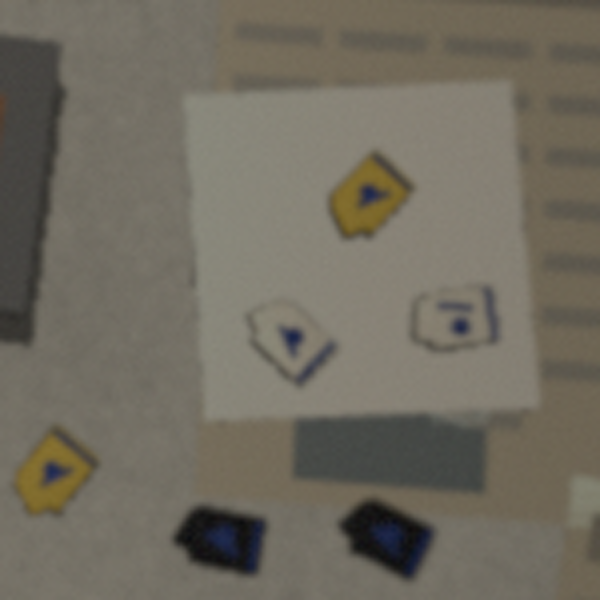

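View pics/s_box.png

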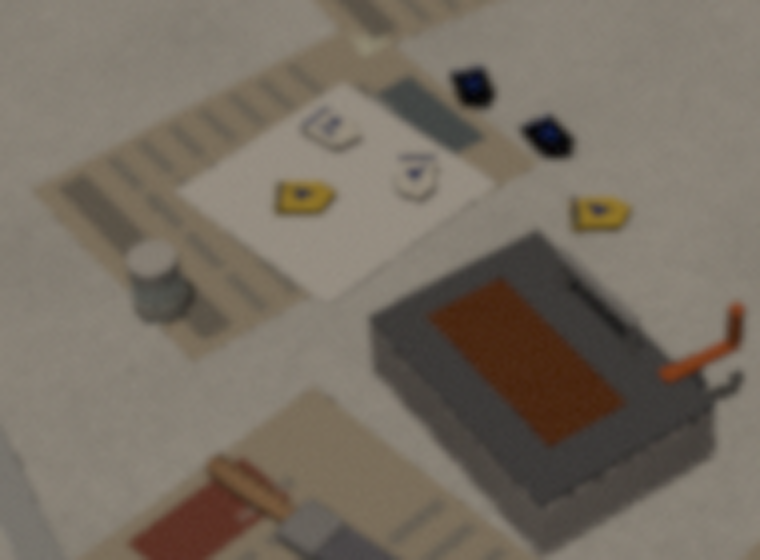

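View pics/s_lev.png

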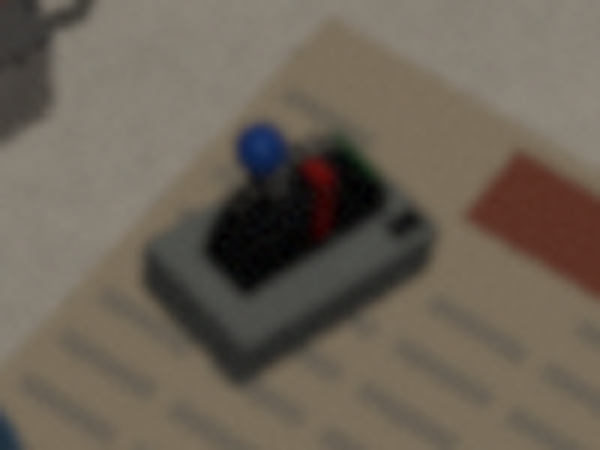

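View pics/t_lev.png

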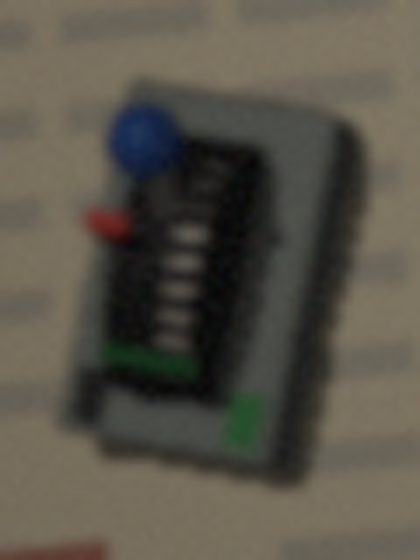

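Run:
```python
from h import *
np.set_printoptions(precision=4,suppress=True)
T=r.capture("top");S=r.capture("scene")
t=lambda x,y,s,x0,y0:(x/s+x0-.5+.5/s, y/s+y0-.5+.5/s)
# mask centroids
def cen(img,lo,hi,box):
    x0,y0,x1,y1=box
    m=cv2.inRange(cv2.cvtColor(img[y0:y1,x0:x1],cv2.COLOR_BGR2HSV),lo,hi)
    n,l,s,c=cv2.connectedComponentsWithStats(m)
    k=1+np.argmax(s[1:,4]);return c[k]+[x0,y0],s[k]
tb=cen(T["img"],(105,100,40),(125,255,255),(125,175,160,205));sb=cen(S["img"],(105,100,40),(125,255,255),(310,200,345,230))
print(tb,sb,"ball",tri(T,tb[0],S,sb[0]))
cs=[onz(T,*t(*p,3.8,110,120),0.068) for p in [(418,70),(779,118),(749,376),(382,320)]]
print("lid corners FL FR NR NL",np.array(cs),np.mean(cs,0))
for a,b in [(0,1),(1,2),(2,3),(3,0)]: d=cs[b]-cs[a];print(np.linalg.norm(d),np.degrees(np.arctan2(d[1],d[0])))
print("post",tri(T,t(418,398,3.8,110,120),S,t(738,308,4,110,95)))
print("nose", onz(T,*t(445,298,3.8,110,120),.075))
print("handle ends",[onz(T,*t(*p,3.8,110,120),.109) for p in [(498,300),(648,318)]])
# controller base top
cs=[onz(T,*t(*p,7,120,170),0.04) for p in [(137,82),(352,118),(295,475),(62,428)]]
print("base top",np.array(cs),np.mean(cs,0))
for a,b in [(0,1),(1,2),(2,3),(3,0)]: d=cs[b]-cs[a];print(np.linalg.norm(d),np.degrees(np.arctan2(d[1],d[0])))
print("ptr",tri(T,t(108,225,7,120,170),S,t(318,172,6,280,190)))
```

```text
(array([140.3108, 189.6081]), array([11, 10, 10, 10, 74], dtype=int32)) (array([323.2708, 214.6667]), array([10, 11,  8,  8, 48], dtype=int32)) ball (array([0.518 , 0.2902, 0.132 ]), np.float64(0.001701446498747202))
lid corners FL FR NR NL [[ 0.6544  0.1125  0.068 ]
 [ 0.6196 -0.1229  0.068 ]
 [ 0.4523 -0.1004  0.068 ]
 [ 0.49    0.1347  0.068 ]] [0.5541 0.006  0.068 ]
0.23790717883849327 -98.40776557068229
0.16879357950892915 172.3428810841786
0.2381168005365716 80.89391002383887
0.16588927539773124 -7.710273524653566
post (array([0.4363, 0.1075, 0.1119]), np.float64(0.0034886219981561917))
nose [0.5032 0.0934 0.075 ]
handle ends [array([0.498, 0.057, 0.109]), array([ 0.486 , -0.0359,  0.109 ])]
base top [[0.5515 0.3193 0.04  ]
 [0.5376 0.2409 0.04  ]
 [0.4098 0.2586 0.04  ]
 [0.4271 0.3425 0.04  ]] [0.4815 0.2903 0.04  ]
0.07954782588148075 -100.0242077395207
0.12904740945876883 172.12808611642637
0.08559161946795864 78.36655877586915
0.12655807332185143 -10.550985933718467
ptr (array([0.4926, 0.3082, 0.1086]), np.float64(0.0004971134068590632))
```

Candidates for a "sherd on the paper", top-image pixels:
- White (372,225) and white (413,219): these match the description.
- Yellow (392,189) on the paper and yellow (313,258) off it: not meant.
- Black (355,274) and (397,274): not meant.

The close crop shows two white sherds with blue marks on the white paper. First comes the lever: blue ball at (140,190) in the top view and (323,215) in the scene view.

```bash
cat >> h.py <<'E'
def to(x,y,z,yaw=None):
    """print tool-axis shift in full-scale units to reach TCP target (tool kept down), after turning to yaw"""
    s=r.sense();R=s["ee_rot"];p=s["tcp_pos"]
    if yaw is not None:
        cur=np.degrees(np.arctan2(R[1,0],R[0,0]));d=(yaw-cur+180)%360-180
        Rt=cv2.Rodrigues(np.array([np.pi,0,0.]))[0];a=np.radians(yaw)
        Rz=np.array([[np.cos(a),-np.sin(a),0],[np.sin(a),np.cos(a),0],[0,0,1]])
        R2=Rz@Rt; w=cv2.Rodrigues(R.T@R2)[0].ravel()
        print("turn(deg)",np.degrees(w).round(2),"units",(np.degrees(w)/45).round(3));R=R2
    print("shift units",((np.array([x,y,z])-p)@R*10).round(3))
E
python3 - <<'E'
from h import *
to(0.518,0.290,0.20,-9)
E
```

```text
turn(deg) [ 0.06 -0.   -6.92] units [ 0.001 -0.    -0.154]
shift units [3.91  2.527 0.22 ]
```

```bash
python3 -m crank '[[-1,[0,0,0],[0,0,-0.154]],[-1,[0.35,0.23,0],[0,0,0]],[-1,[0.35,0.23,0],[0,0,0]],[-1,[0.35,0.23,0],[0,0,0]],[-1,[0.35,0.23,0],[0,0,0]],[-1,[0.35,0.23,0],[0,0,0]],[-1,[0.35,0.23,0],[0,0,0]],[-1,[0.35,0.23,0],[0,0,0]]]'
python3 -m crank '[[-1,[0.35,0.23,0],[0,0,0]],[-1,[0.35,0.22,0],[0,0,0]],[-1,[0.2,0.13,0],[0,0,0]],[-1,[0,0,0],[0,0,0]],[-1,[0,0,0],[0,0,0]]]'
python3 - <<'E'
from h import *
st()
to(0.518,0.290,0.20,-9)
E
```

```text
time_s: 1.05
tcp_pos: [0.3892, 0.4024, 0.2226]
ee_rot: [[0.988, -0.156, 0.0], [-0.156, -0.988, 0.0], [-0.0, -0.0, -1.0]]
wrist_force: [0.4, -0.4, 0.5]
gripper_width: 1.004
time_s: 1.55
tcp_pos: [0.4681, 0.332, 0.2223]
ee_rot: [[0.988, -0.157, -0.0], [-0.157, -0.988, -0.0], [-0.0, 0.0, -1.0]]
wrist_force: [0.3, 1.0, 1.2]
gripper_width: 1.0
t 1.55 tcp [0.4681 0.332  0.2223] F [0.3 1.  1.2] w 1.0 j [ 51.5  17.1  -6.9  -0.  -66.   29.4]
[[ 0.988 -0.157 -0.   ]
 [-0.157 -0.988 -0.   ]
 [-0.     0.    -1.   ]]
turn(deg) [ 0.01  0.02 -0.06] units [ 0.     0.    -0.001]
shift units [0.558 0.337 0.223]
```

Run:
```python
from h import *
c=r.capture("wrist");cv2.imwrite("pics/w1.png",c["img"])
```

```text
(no output)
```

View pics/w1.png

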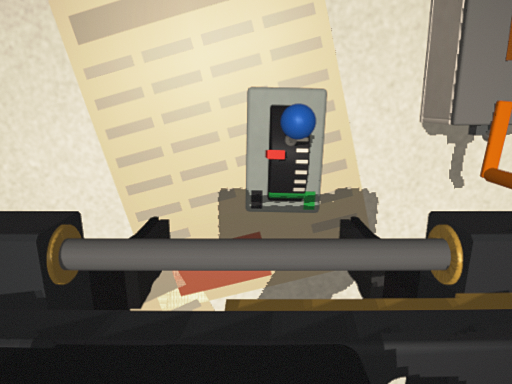

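```bash
cat > lev.py <<'E'
from h import *
np.set_printoptions(precision=4,suppress=True)
def comps(img,lo,hi,mn=15):
    m=cv2.inRange(cv2.cvtColor(img,cv2.COLOR_BGR2HSV),lo,hi)
    n,l,s,c=cv2.connectedComponentsWithStats(m)
    return [(c[i].round(1),s[i].tolist()) for i in range(1,n) if s[i,4]>=mn]
E
python3 - <<'E'
from lev import *
c=r.capture("wrist");T=r.capture("top");S=r.capture("scene");im=c["img"]
print(comps(im,(105,150,60),(125,255,255),100)); print(comps(im,(0,190,120),(3,255,255),30),comps(im,(176,190,120),(180,255,255),30))
crop(im,225,70,120,150,4,"w1c.png")
for a,b in ((onz(c,*p,0.04),p) for p in [(248,88),(326,89),(321,210),(248,205)]): print(b,a)
tb=np.array([140.3108,189.6081]);sb=np.array([323.2708,214.6667])
E
```

```text
[(array([298.2, 120.4]), [281, 104, 35, 34, 943])]
[(array([275.8, 153.5]), [267, 149, 19, 10, 137])] []
(248, 88) [0.5499 0.3242 0.04  ]
(326, 89) [0.5371 0.2485 0.04  ]
(321, 210) [0.4139 0.267  0.04  ]
(248, 205) [0.4316 0.3434 0.04  ]
```

View pics/w1c.png

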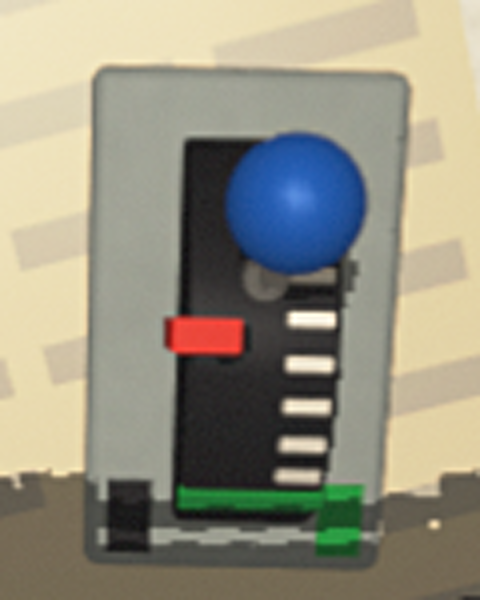

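```bash
cat >> lev.py <<'E'
def cyl(c,uv,H,yaw,rad):
    o,d=ray(c,*uv);a=np.radians(yaw);ex=np.array([np.cos(a),np.sin(a),0]);ez=np.array([0,0,1.])
    o2=np.array([(o-H)@ex,(o-H)@ez]);d2=np.array([d@ex,d@ez])
    A=d2@d2;B=2*o2@d2;C=o2@o2-rad**2;D=B*B-4*A*C
    if D<0: return None
    t=(-B-np.sqrt(D))/(2*A);q=o2+d2*t
    return 0.8+np.arctan2(q[0],q[1]), o+d*t
E
python3 - <<'E'
from lev import *
c=r.capture("wrist");T=r.capture("top");S=r.capture("scene")
P=[onz(c,*p,0.04) for p in [(249.3,87),(327,89),(318,211.5),(246.3,210)]]
print(np.array(P),np.mean(P,0))
for a,b in [(0,1),(1,2),(2,3),(3,0)]: d=P[b]-P[a];print(np.linalg.norm(d),np.degrees(np.arctan2(d[1],d[0])))
H=np.mean(P,0);H[2]=.045
for H in (H,np.array([.4815,.290,.045])):
  for yaw in(-9,):
    print("ball",cyl(c,(298.2,120.4),H,yaw,.095),cyl(T,(140.3,189.6),H,yaw,.095),cyl(S,(323.27,214.67),H,yaw,.095))
    print("tab",cyl(c,(275.8,153.5),H,yaw,.065),cyl(T,(120-.5+108/7,170-.5+225/7),H,yaw,.065),cyl(S,(280-.5+318/6,190-.5+172/6),H,yaw,.065))
E
```

```text
[[0.5503 0.3235 0.04  ]
 [0.5367 0.2482 0.04  ]
 [0.4124 0.2709 0.04  ]
 [0.426  0.3467 0.04  ]] [0.4814 0.2973 0.04  ]
0.07656116253531557 -100.22955803016096
0.12636424348243294 169.63276477267235
0.07695710901500141 79.83257673522117
0.12644927029581113 -10.546532038004706
ball (np.float64(1.1832181041590102), array([0.5164, 0.2913, 0.1331])) (np.float64(1.2114550863145612), array([0.5186, 0.2895, 0.1321])) (np.float64(1.199633150595016), array([0.5178, 0.291 , 0.1325]))
tab (np.float64(0.9216081657749924), array([0.4913, 0.31  , 0.1095])) (np.float64(0.949188382502952), array([0.4928, 0.308 , 0.1093])) (np.float64(0.9476608174312399), array([0.4928, 0.3082, 0.1093]))
ball (np.float64(1.1689147964047755), array([0.5164, 0.2914, 0.1336])) (np.float64(1.1962409795788387), array([0.5185, 0.2893, 0.1326])) (np.float64(1.187995499587308), array([0.5181, 0.2912, 0.1329]))
tab (np.float64(0.9020382175805001), array([0.4914, 0.31  , 0.1097])) (np.float64(0.9291002374175633), array([0.4928, 0.3079, 0.1095])) (np.float64(0.929334991548663), array([0.4929, 0.3083, 0.1095]))
```

```bash
python3 -m crank '[[-1,[0.25,0.15,0.1],[0,0,0.03]],[-1,[0.25,0.15,0.1],[0,0,0]],[-1,[0,0,0],[0,0,0]],[-1,[0,0,0],[0,0,0]]]'
python3 - <<'E'
from h import *
to(0.5175,0.2905,0.114,-10.4)
E
```

```text
time_s: 2.3
tcp_pos: [0.5123, 0.2943, 0.2023]
ee_rot: [[0.984, -0.18, -0.0], [-0.18, -0.984, -0.0], [-0.0, 0.001, -1.0]]
wrist_force: [-0.1, 0.7, 0.4]
gripper_width: 1.0
turn(deg) [0.03 0.02 0.03] units [0.001 0.001 0.001]
shift units [0.058 0.028 0.883]
```

```bash
python3 -m crank '[[-1,[0.06,0.03,0],[0,0,0]],[-1,[0,0,0.3],[0,0,0]],[-1,[0,0,0.3],[0,0,0]],[-1,[0,0,0.28],[0,0,0]],[-1,[0,0,0],[0,0,0]],[0.2,[0,0,0],[0,0,0]],[0.5,[0,0,0],[0,0,0]],[0.6,[0,0,0],[0,0,0]]]';python3 -m crank '[[0.8,[0,0,0],[0,0,0]],[0.8,[0,0,0],[0,0,0]],[0.8,[0,0,0],[0,0,0]],[0.8,[0,0,0],[0,0,0]]]'
```

```text
time_s: 3.1
tcp_pos: [0.5185, 0.2913, 0.1166]
ee_rot: [[0.984, -0.179, 0.003], [-0.179, -0.984, 0.002], [0.002, -0.003, -1.0]]
wrist_force: [0.2, -0.6, 0.9]
gripper_width: 0.809
time_s: 3.5
tcp_pos: [0.5177, 0.2904, 0.1147]
ee_rot: [[0.984, -0.179, 0.0], [-0.179, -0.984, 0.0], [0.0, -0.0, -1.0]]
wrist_force: [-0.5, -0.1, -0.4]
gripper_width: 0.449
```

```bash
python3 -m crank '[[1,[0,0,0],[0,0,0]],[1,[0,0,0],[0,0,0]],[1,[0,0,0],[0,0,0]],[1,[0,0,0],[0,0,0]],[1,[0,0,0],[0,0,0]]]'
```

```text
time_s: 4.0
tcp_pos: [0.518, 0.2913, 0.1145]
ee_rot: [[0.984, -0.179, 0.001], [-0.179, -0.984, 0.002], [0.001, -0.002, -1.0]]
wrist_force: [0.6, 4.7, -2.1]
gripper_width: 0.277
```

```bash
python3 -m crank '[[1,[-0.135,0,-0.044],[0,0,0]],[1,[-0.141,0,-0.023],[0,0,0]],[1,[-0.142,0,-0.002],[0,0,0]],[1,[-0.141,0,0.019],[0,0,0]],[1,[-0.137,0,0.04],[0,0,0]],[1,[-0.129,0,0.06],[0,0,0]],[1,[-0.118,0,0.079],[0,0,0]],[1,[-0.113,0,0.102],[0,0,0]]]';python3 -m crank '[[1,[-0.05,0,0.05],[0,0,0]],[1,[0,0,0],[0,0,0]],[1,[0,0,0],[0,0,0]]]'
python3 - <<'E'
from lev import *
st()
for n in("top","scene"):
    c=r.capture(n);cv2.imwrite(f"pics/{n}1.png",c["img"])
    if n=="top":crop(c["img"],110,150,80,100,6,"t1.png")
    else: crop(c["img"],280,180,100,90,6,"s1.png")
E
```

```text
time_s: 4.8
tcp_pos: [0.4134, 0.3105, 0.0923]
ee_rot: [[0.984, -0.179, 0.002], [-0.179, -0.984, 0.002], [0.002, -0.003, -1.0]]
wrist_force: [3.0, 3.3, 1.3]
gripper_width: 0.273
time_s: 5.1
tcp_pos: [0.4096, 0.3112, 0.088]
ee_rot: [[0.984, -0.178, 0.003], [-0.178, -0.984, 0.002], [0.003, -0.002, -1.0]]
wrist_force: [1.8, 2.8, 7.8]
gripper_width: 0.273
t 5.1 tcp [0.4096 0.3112 0.088 ] F [1.8 2.8 7.8] w 0.273 j [ 55.4  19.6 -25.4   0.1 -44.8  24.3]
[[ 0.984 -0.178  0.003]
 [-0.178 -0.984  0.002]
 [ 0.003 -0.002 -1.   ]]
```

View pics/s1.png

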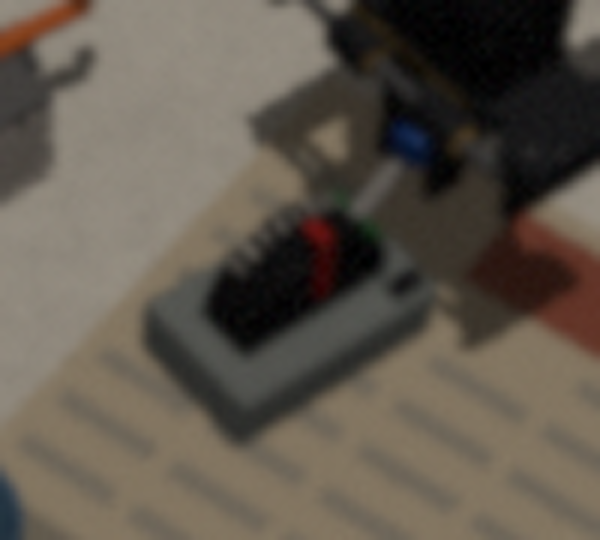

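```bash
python3 -m crank '[[0,[0,0,0],[0,0,0]],[-0.5,[0,0,0],[0,0,0]],[-1,[0,0,0],[0,0,0]],[-1,[0,0,0],[0,0,0]],[-1,[0,0,-0.3],[0,0,0]],[-1,[0,0,-0.4],[0,0,0]],[-1,[0,0,-0.45],[0,0,0]]]'
python3 - <<'E'
from h import *
st()
to(0.40,0.17,0.21,-8)
E
```

```text
time_s: 5.9
tcp_pos: [0.4077, 0.3087, 0.201]
ee_rot: [[0.984, -0.18, -0.004], [-0.18, -0.984, -0.005], [-0.003, 0.005, -1.0]]
wrist_force: [0.8, 0.8, -0.2]
gripper_width: 0.827
t 5.9 tcp [0.4077 0.3087 0.201 ] F [ 0.8  0.8 -0.2] w 0.827 j [ 55.3  12.2 -16.9  -0.  -61.2  24.3]
[[ 0.984 -0.18  -0.004]
 [-0.18  -0.984 -0.005]
 [-0.003  0.005 -1.   ]]
turn(deg) [ 0.29  0.17 -2.36] units [ 0.007  0.004 -0.052]
shift units [ 0.117  1.385 -0.09 ]
```

```bash
python3 -m crank '[[-1,[0,0,0],[0,0,-0.052]],[-1,[0.02,0.28,-0.02],[0,0,0]],[-1,[0.03,0.28,-0.02],[0,0,0]],[-1,[0.03,0.28,-0.02],[0,0,0]],[-1,[0.03,0.28,0],[0,0,0]],[-1,[0,0.26,0],[0,0,0]],[-1,[0,0,0],[0,0,0]],[-1,[0,0,0],[0,0,0]]]'
python3 - <<'E'
from h import *
st()
c=r.capture("wrist");cv2.imwrite("pics/w2.png",c["img"])
E
```

```text
time_s: 6.7
tcp_pos: [0.4002, 0.1714, 0.2072]
ee_rot: [[0.99, -0.14, -0.001], [-0.14, -0.99, -0.001], [-0.001, 0.001, -1.0]]
wrist_force: [-0.1, -0.0, -0.4]
gripper_width: 1.004
t 6.7 tcp [0.4002 0.1714 0.2072] F [-0.1 -0.  -0.4] w 1.004 j [ 44.7   4.  -25.9  -0.  -60.1  37.2]
[[ 0.99  -0.14  -0.001]
 [-0.14  -0.99  -0.001]
 [-0.001  0.001 -1.   ]]
```

View pics/w2.png

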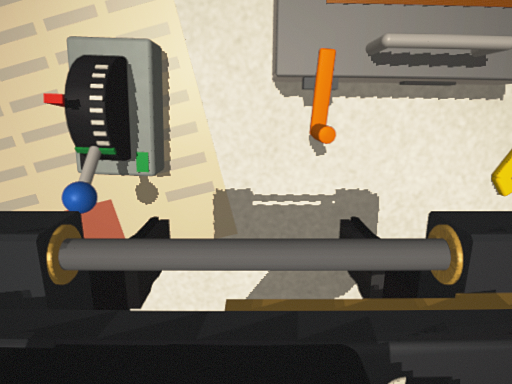

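Run:
```python
from lev import *
c=r.capture("wrist");im=c["img"]
H=np.array([.4815,.2935,.045])
print(comps(im,(105,150,60),(125,255,255),100))
b=comps(im,(105,150,60),(125,255,255),100)[0][0]
print("lever",cyl(c,b,H,-10.4,.095))
print("post",onz(c,324,133,.108),"nose",onz(c,327,50,.076),"bar@post",onz(c,317,126,.076))
print("front corner",onz(c,276,78,.068),onz(c,511,88,.068))
print("handle left end axis",onz(c,378,44,.104))
```

```text
[(array([ 80.1, 197.1]), [64, 182, 33, 31, 799])]
lever (np.float64(-0.011411017189709272), array([0.4144, 0.3095, 0.1104]))
post [0.4374 0.1111 0.108 ] nose [0.5008 0.0962 0.076 ] bar@post [0.4408 0.1103 0.076 ]
front corner [0.4853 0.1397 0.068 ] [ 0.4498 -0.0627  0.068 ]
handle left end axis [0.4964 0.0646 0.104 ]
```

Run:
```python
from h import *
to(0.4375,0.1105,0.088,-9)
```

```text
turn(deg) [0.02 0.02 1.02] units [0.    0.    0.023]
shift units [0.461 0.554 1.193]
```

```bash
python3 -m crank '[[-1,[0.23,0.28,0],[0,0,0.023]],[-1,[0.23,0.28,0.1],[0,0,0]],[0,[0,0,0.3],[0,0,0]],[0,[0,0,0.3],[0,0,0]],[0,[0,0,0.3],[0,0,0]],[0,[0,0,0.19],[0,0,0]],[0,[0,0,0],[0,0,0]],[0,[0,0,0],[0,0,0]]]'
python3 - <<'E'
from h import *
st()
to(0.4375,0.1105,0.088,-9)
c=r.capture("wrist");cv2.imwrite("pics/w3.png",c["img"])
E
```

```text
time_s: 7.6
tcp_pos: [0.4383, 0.1105, 0.0886]
ee_rot: [[0.988, -0.156, -0.0], [-0.156, -0.988, -0.001], [-0.0, 0.001, -1.0]]
wrist_force: [0.4, 1.0, -0.3]
gripper_width: 0.556
t 7.6 tcp [0.4383 0.1105 0.0886] F [ 0.4  1.  -0.3] w 0.556 j [ 34.9  14.3 -33.5   0.  -42.1  46.1]
[[ 0.988 -0.156 -0.   ]
 [-0.156 -0.988 -0.001]
 [-0.     0.001 -1.   ]]
turn(deg) [0.03 0.   0.04] units [0.001 0.    0.001]
shift units [-0.007  0.002  0.006]
```

View pics/w3.png

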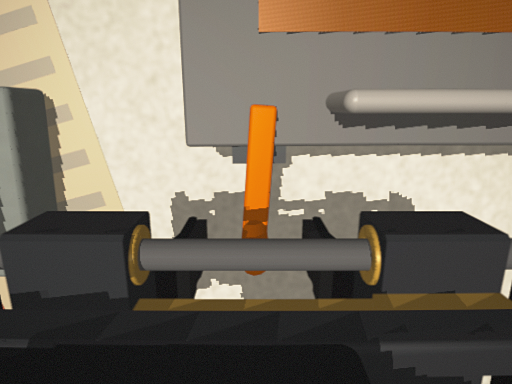

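```bash
python3 -m crank '[[1,[0,0,0],[0,0,0]],[1,[0,0,0],[0,0,0]],[1,[0,0,0],[0,0,0]],[1,[0,0,0],[0,0,0]],[1,[0,0,0],[0,0,0]],[1,[0,0,0],[0,0,0]],[1,[0,0,0],[0,0,0]]]'; python3 -m crank '[[1,[0.008,-0.075,0],[0,0,0]],[1,[0.023,-0.072,0],[0,0,0]],[1,[0.038,-0.065,0],[0,0,0]],[1,[0.05,-0.056,0],[0,0,0]],[1,[0.061,-0.044,0],[0,0,0]],[1,[0.069,-0.031,0],[0,0,0]],[1,[0.073,-0.016,0],[0,0,0]],[1,[0.07,0,0],[0,0,0]]]'; python3 -m crank '[[1,[0.05,0,0],[0,0,0]],[1,[0,0,0],[0,0,0]],[1,[0,0,0],[0,0,0]]]';  python3 - <<'E'
from h import *
st()
c=r.capture("wrist");cv2.imwrite("pics/w4.png",c["img"])
E
```

```text
time_s: 8.35
tcp_pos: [0.4378, 0.11, 0.0887]
ee_rot: [[0.988, -0.157, 0.0], [-0.157, -0.988, 0.0], [0.0, -0.0, -1.0]]
wrist_force: [-1.2, 1.1, 2.3]
gripper_width: 0.149
time_s: 9.15
tcp_pos: [0.479, 0.1378, 0.0878]
ee_rot: [[0.987, -0.159, -0.007], [-0.159, -0.987, -0.003], [-0.007, 0.004, -1.0]]
wrist_force: [-8.3, 2.0, 6.1]
gripper_width: 0.155
time_s: 9.45
tcp_pos: [0.4829, 0.1373, 0.0877]
ee_rot: [[0.987, -0.159, -0.009], [-0.159, -0.987, -0.003], [-0.008, 0.004, -1.0]]
wrist_force: [-9.9, 2.5, 8.5]
gripper_width: 0.153
t 9.45 tcp [0.4829 0.1373 0.0877] F [-9.9  2.5  8.5] w 0.153 j [ 34.3  18.9 -26.5  -0.2 -45.1  46.7]
[[ 0.987 -0.159 -0.009]
 [-0.159 -0.987 -0.003]
 [-0.008  0.004 -1.   ]]
```

View pics/w4.png

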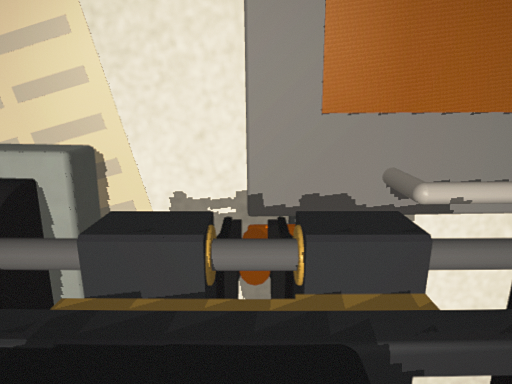

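```bash
python3 -m crank '[[0.2,[-0.02,0,0],[0,0,0]],[0,[0,0,0],[0,0,0]],[0,[0,0,0],[0,0,0]],[0,[0,0,0],[0,0,0]],[0,[0,0,-0.3],[0,0,0]],[0,[0,0,-0.4],[0,0,0]],[-0.2,[-0.3,0,-0.3],[0,0,0]],[-0.2,[-0.3,0,0],[0,0,0]]]'
python3 - <<'E'
from h import *
st()
c=r.capture("wrist");cv2.imwrite("pics/w5.png",c["img"])
E
```

```text
time_s: 10.3
tcp_pos: [0.4283, 0.1498, 0.1926]
ee_rot: [[0.987, -0.158, 0.008], [-0.158, -0.987, 0.005], [0.007, -0.006, -1.0]]
wrist_force: [-0.5, 0.7, 0.4]
gripper_width: 0.575
t 10.3 tcp [0.4283 0.1498 0.1926] F [-0.5  0.7  0.4] w 0.575 j [ 40.    6.4 -25.5   0.1 -57.5  40.9]
[[ 0.987 -0.158  0.008]
 [-0.158 -0.987  0.005]
 [ 0.007 -0.006 -1.   ]]
```

View pics/w5.png

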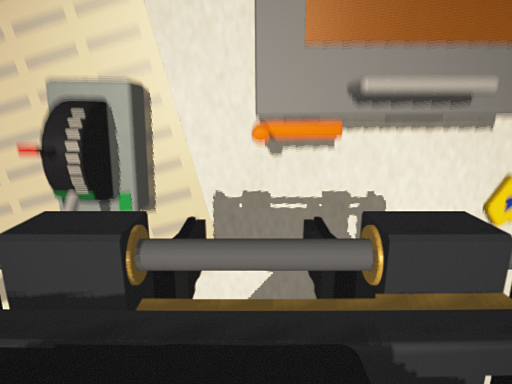

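```bash
python3 -m crank '[[-0.2,[0,0,-0.1],[0,0,0.18]],[-0.2,[0,0,0],[0,0,0.18]],[-0.2,[0,0,0],[0,0,0.18]],[-0.2,[0,0,0],[0,0,0.18]],[-0.2,[0,0,0],[0,0,0.18]],[-0.2,[0,0,0],[0,0,0.18]],[-0.2,[0,0,0],[0,0,0.18]],[-0.2,[0,0,0],[0,0,0.18]]]'; python3 -m crank '[[-0.2,[0,0,0],[0,0,0.18]],[-0.2,[0,0,0],[0,0,0.18]],[-0.2,[0,0,0],[0,0,0.18]],[-0.2,[0,0,0],[0,0,0]],[-0.2,[0,0,0],[0,0,0]]]';python3 - <<'E'
from h import *
st()
T=r.capture("top");cv2.imwrite("pics/top2.png",T["img"]);crop(T["img"],190,130,140,110,5,"t2.png")
c=r.capture("wrist");cv2.imwrite("pics/w6.png",c["img"])
E
```

```text
time_s: 11.15
tcp_pos: [0.4259, 0.148, 0.1982]
ee_rot: [[0.273, -0.962, -0.0], [-0.962, -0.273, -0.0], [0.0, 0.0, -1.0]]
wrist_force: [-0.8, -0.6, 0.6]
gripper_width: 0.602
time_s: 11.65
tcp_pos: [0.4259, 0.1481, 0.1983]
ee_rot: [[-0.139, -0.99, -0.0], [-0.99, 0.139, -0.0], [0.0, 0.0, -1.0]]
wrist_force: [-0.5, -0.3, -0.7]
gripper_width: 0.601
t 11.65 tcp [0.4259 0.1481 0.1983] F [-0.5 -0.3 -0.7] w 0.601 j [ 39.9   6.1 -24.9   0.  -59.  -47.9]
[[-0.139 -0.99  -0.   ]
 [-0.99   0.139 -0.   ]
 [ 0.     0.    -1.   ]]
```

View pics/w6.png

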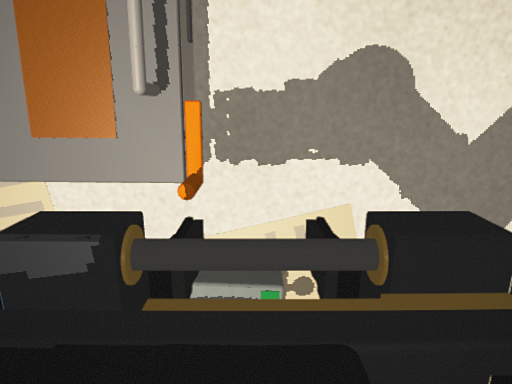

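View pics/t2.png

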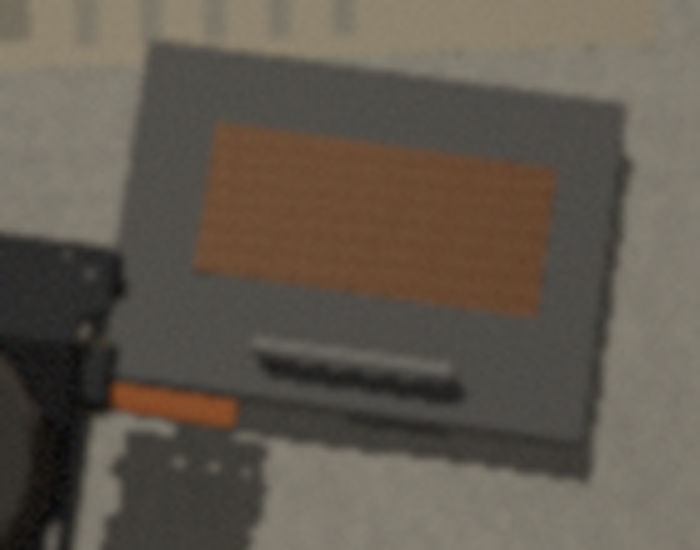

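Run:
```python
from lev import *
c=r.capture("wrist");T=r.capture("top")
f=lambda x,y:(190-.4+x/5,130-.4+y/5)
A,B=onz(T,*f(250,345),.104),onz(T,*f(453,371),.104)
print("T",A,B,(A+B)/2,np.degrees(np.arctan2(*(A-B)[1::-1])),np.linalg.norm(A-B))
print("w",onz(c,140,92,.104),onz(c,137,2,.104))
m=(A+B)/2
to(m[0],m[1],.19,-99)
P=[onz(T,*f(*p),.068) for p in [(150,42),(625,102),(585,440),(108,382)]]
print(np.array(P),np.mean(P,0))
P=[onz(c,*p,.068) for p in [(181,182)]];print("NL corner wrist",P)
```

```text
T [0.4985 0.06   0.104 ] [ 0.4854 -0.0361  0.104 ] [0.4919 0.0119 0.104 ] 82.21218705727351 0.09693422239734224
w [0.4978 0.0599 0.104 ] [0.487  0.0003 0.104 ]
turn(deg) [ 0.   -0.    0.93] units [ 0.    -0.     0.021]
shift units [ 1.241 -0.866  0.084]
[[ 0.6545  0.1126  0.068 ]
 [ 0.6213 -0.1228  0.068 ]
 [ 0.4547 -0.1001  0.068 ]
 [ 0.4847  0.1321  0.068 ]] [0.5538 0.0054 0.068 ]
NL corner wrist [array([0.4898, 0.1376, 0.068 ])]
```

```bash
python3 - <<'E'
from lev import *
to(.492,.013,.085,-98)
E
python3 -m crank '[[-0.2,[0.25,-0.16,0],[0,0,0]],[-0.2,[0.25,-0.17,0],[0,0,0]],[-0.2,[0.25,-0.17,0],[0,0,0]],[-0.2,[0.25,-0.17,0],[0,0,0]],[-0.2,[0.25,-0.17,0],[0,0,0]],[-0.2,[0,0,0.2],[0,0,0]],[-0.2,[0,0,0],[0,0,0]],[-0.2,[0,0,0],[0,0,0]]]';python3 - <<'E'
from lev import *
to(.492,.013,.085,-98)
E
```

```text
turn(deg) [ 0.   -0.   -0.07] units [ 0.    -0.    -0.001]
shift units [ 1.246 -0.843  1.134]
time_s: 12.65
tcp_pos: [0.4911, 0.0124, 0.1784]
ee_rot: [[-0.141, -0.99, -0.001], [-0.99, 0.141, -0.001], [0.001, 0.001, -1.0]]
wrist_force: [0.5, 0.9, -0.1]
gripper_width: 0.601
turn(deg) [ 0.04 -0.04 -0.09] units [ 0.001 -0.001 -0.002]
shift units [-0.007 -0.008  0.934]
```

```bash
python3 -m crank '[[-0.2,[0,0,0.25],[0,0,0]],[-0.2,[0,0,0.25],[0,0,0]],[-0.2,[0,0,0.23],[0,0,0]],[0,[0,0,0.2],[0,0,0]],[0.5,[0,0,0],[0,0,0]],[1,[0,0,0],[0,0,0]],[1,[0,0,0],[0,0,0]],[1,[0,0,0],[0,0,0]]]'; python3 -m crank '[[1,[0,0,0],[0,0,0]],[1,[0,0,0],[0,0,0]],[1,[0,0,0],[0,0,0]]]'
python3 - <<'E'
from lev import *
st()
E
```

```text
time_s: 13.45
tcp_pos: [0.4922, 0.0129, 0.0869]
ee_rot: [[-0.141, -0.99, 0.003], [-0.99, 0.141, 0.001], [-0.001, -0.003, -1.0]]
wrist_force: [-0.6, 1.3, -0.1]
gripper_width: 0.23
time_s: 13.75
tcp_pos: [0.4916, 0.0126, 0.0862]
ee_rot: [[-0.141, -0.99, 0.001], [-0.99, 0.141, 0.0], [-0.0, -0.001, -1.0]]
wrist_force: [-2.7, 1.7, 4.9]
gripper_width: 0.1
t 13.75 tcp [0.4916 0.0126 0.0862] F [-2.7  1.7  4.9] w 0.1 j [ 20.4  17.9 -28.5   0.  -43.5 -28.6]
[[-0.141 -0.99   0.001]
 [-0.99   0.141  0.   ]
 [-0.    -0.001 -1.   ]]
```

Run:
```python
import numpy as np
a=np.radians(16.7+np.arange(0,93,5.1));R=.1534
u=-R*np.cos(a);z=R*np.sin(a)
for k,(i,j) in enumerate(zip(-np.diff(u)*10,-np.diff(z)*10)):print(k,f"[0,{i:.3f},{j:.3f}]")
```

```text
0 [0,-0.045,-0.129]
1 [0,-0.056,-0.124]
2 [0,-0.067,-0.119]
3 [0,-0.077,-0.112]
4 [0,-0.087,-0.105]
5 [0,-0.096,-0.097]
6 [0,-0.104,-0.088]
7 [0,-0.112,-0.078]
8 [0,-0.118,-0.068]
9 [0,-0.124,-0.057]
10 [0,-0.128,-0.046]
11 [0,-0.132,-0.035]
12 [0,-0.135,-0.023]
13 [0,-0.136,-0.011]
14 [0,-0.136,0.002]
15 [0,-0.136,0.014]
16 [0,-0.134,0.026]
17 [0,-0.131,0.038]
```

```bash
python3 -m crank '[[1,[0,-0.045,-0.129],[0,0,0]],[1,[0,-0.056,-0.124],[0,0,0]],[1,[0,-0.067,-0.119],[0,0,0]],[1,[0,-0.077,-0.112],[0,0,0]],[1,[0,0,0],[0,0,0]]]'
python3 - <<'E'
from lev import *
st()
S=r.capture("scene");crop(S["img"],170,110,150,130,5,"s3.png")
E
```

```text
time_s: 14.25
tcp_pos: [0.5143, 0.0091, 0.134]
ee_rot: [[-0.142, -0.99, -0.004], [-0.99, 0.142, 0.0], [0.0, 0.004, -1.0]]
wrist_force: [-4.8, 3.1, 3.4]
gripper_width: 0.102
t 14.25 tcp [0.5143 0.0091 0.134 ] F [-4.8  3.1  3.4] w 0.102 j [ 19.1  16.4 -22.   -0.1 -51.8 -27.2]
[[-0.142 -0.99  -0.004]
 [-0.99   0.142  0.   ]
 [ 0.     0.004 -1.   ]]
```

View pics/s3.png

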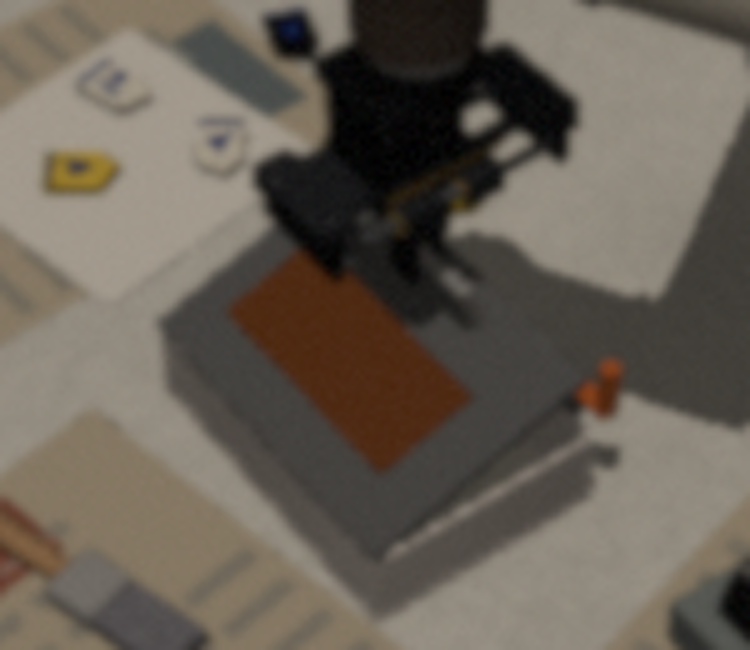

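```bash
python3 -m crank '[[1,[0,-0.087,-0.105],[0,0,0]],[1,[0,-0.096,-0.097],[0,0,0]],[1,[0,-0.104,-0.088],[0,0,0]],[1,[0,-0.112,-0.078],[0,0,0]],[1,[0,-0.118,-0.068],[0,0,0]],[1,[0,-0.124,-0.057],[0,0,0]],[1,[0,-0.128,-0.046],[0,0,0]]]'; python3 -m crank '[[1,[0,-0.132,-0.035],[0,0,0]],[1,[0,-0.135,-0.023],[0,0,0]],[1,[0,-0.136,-0.011],[0,0,0]],[1,[0,-0.136,0.002],[0,0,0]],[1,[0,-0.136,0.014],[0,0,0]],[1,[0,-0.134,0.026],[0,0,0]],[1,[0,-0.131,0.038],[0,0,0]],[1,[0,0,0],[0,0,0]]]'
python3 - <<'E'
from lev import *
st()
S=r.capture("scene");crop(S["img"],170,70,150,150,4,"s4.png")
S=r.capture("wrist");cv2.imwrite("pics/w7.png",S["img"])
E
```

```text
time_s: 15.0
tcp_pos: [0.5896, -0.0023, 0.1895]
ee_rot: [[-0.141, -0.99, -0.004], [-0.99, 0.141, -0.001], [0.002, 0.004, -1.0]]
wrist_force: [-6.2, 0.4, 6.6]
gripper_width: 0.102
time_s: 15.8
tcp_pos: [0.6857, -0.0166, 0.1859]
ee_rot: [[-0.142, -0.99, 0.0], [-0.99, 0.142, -0.002], [0.002, -0.0, -1.0]]
wrist_force: [0.8, -4.0, 1.0]
gripper_width: 0.099
t 15.8 tcp [ 0.6857 -0.0166  0.1859] F [ 0.8 -4.   1. ] w 0.099 j [ 12.1  29.4   6.9   0.1 -67.6 -20.4]
[[-0.142 -0.99   0.   ]
 [-0.99   0.142 -0.002]
 [ 0.002 -0.    -1.   ]]
```

View pics/s4.png

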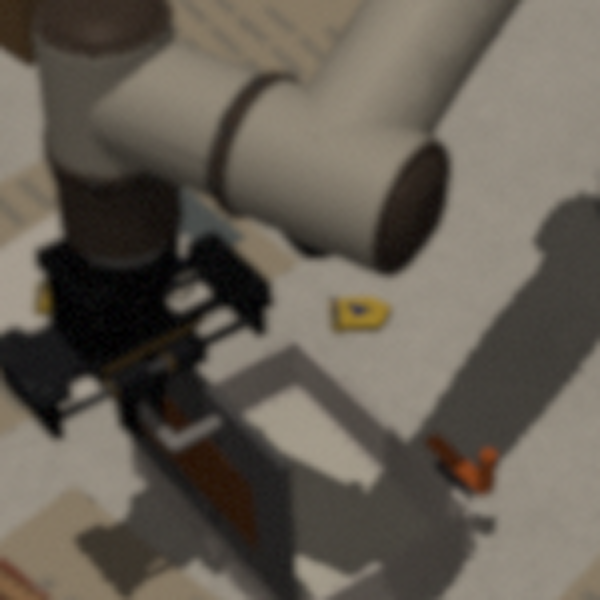

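View pics/w7.png

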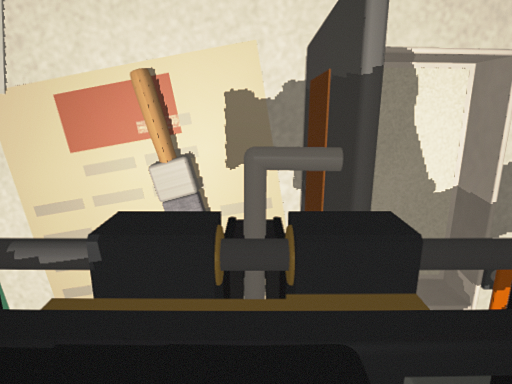

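```bash
python3 -m crank '[[0.5,[0,0,0],[0,0,0]],[0.5,[0,0,0],[0,0,0]],[0.5,[0,0,0],[0,0,0]],[0.5,[0,0,0],[0,0,0]],[0.5,[0,0,-0.15],[0,0,0]],[0.5,[0,0,-0.2],[0,0,0]],[0.5,[0,0,-0.25],[0,0,0]],[0.5,[0,0,-0.3],[0,0,0]]]'; python3 -m crank '[[0.5,[0,0.1,-0.3],[0,0,0]],[0,[0,0.3,-0.1],[0,0,0]],[-0.5,[0,0.3,0],[0,0,0]],[-1,[0,0.3,0],[0,0,0]],[-1,[0,0.3,0],[0,0,0]],[-1,[0,0.3,0],[0,0,0]],[-1,[0,0,0],[0,0,0]]]'
python3 - <<'E'
from lev import *
st()
S=r.capture("scene");crop(S["img"],100,70,200,150,4,"s5.png")
S=r.capture("top");crop(S["img"],190,100,260,190,3,"t5.png")
E
```

```text
time_s: 16.7
tcp_pos: [0.6841, -0.0147, 0.2767]
ee_rot: [[-0.141, -0.99, -0.002], [-0.99, 0.141, 0.0], [0.0, 0.002, -1.0]]
wrist_force: [0.3, 1.1, 0.5]
gripper_width: 0.248
time_s: 17.4
tcp_pos: [0.5234, 0.0079, 0.318]
ee_rot: [[-0.14, -0.99, 0.001], [-0.99, 0.14, 0.001], [-0.001, -0.001, -1.0]]
wrist_force: [0.3, 1.1, 0.4]
gripper_width: 0.706
t 17.4 tcp [0.5234 0.0079 0.318 ] F [0.3 1.1 0.4] w 0.706 j [ 18.6   8.8  -4.   -0.  -77.  -26.6]
[[-0.14  -0.99   0.001]
 [-0.99   0.14   0.001]
 [-0.001 -0.001 -1.   ]]
```

View pics/s5.png

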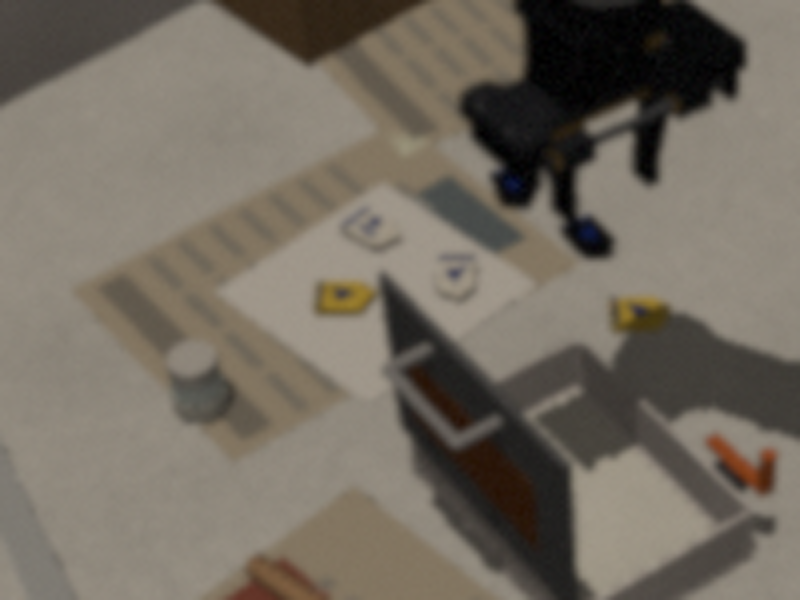

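View pics/t5.png

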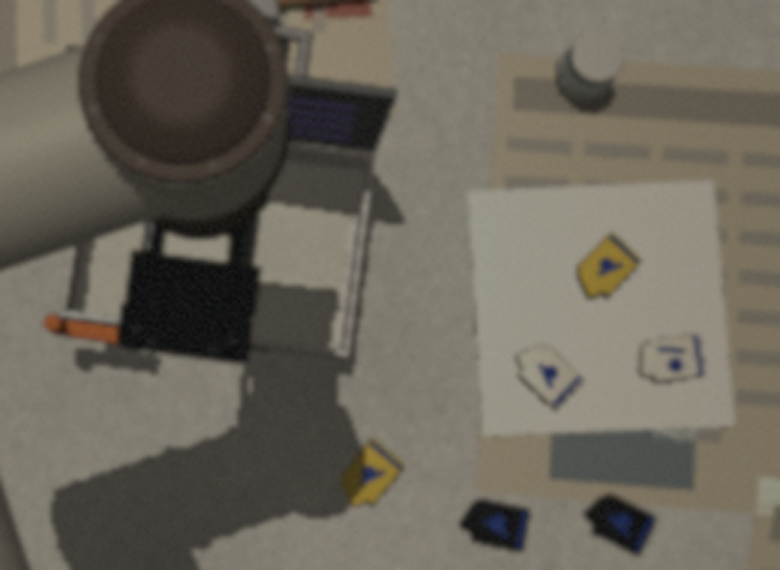

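Run:
```python
from lev import *
T=r.capture("top")
for p in [(372,224.5),(413.5,219.5),(392,189),(313,258)]: print(p,onz(T,*p,.012))
A=onz(T,372,224.5,.012)
B=onz(T,413.5,219.5,.012);m=(A+B)/2
to(m[0],m[1]+.13,.25,-95)
```

```text
(372, 224.5) [ 0.4398 -0.2679  0.012 ]
(413.5, 219.5) [ 0.4518 -0.3717  0.012 ]
(392, 189) [ 0.5296 -0.3216  0.012 ]
(313, 258) [ 0.3569 -0.118   0.012 ]
turn(deg) [-0.07  0.03 -3.1 ] units [-0.002  0.001 -0.069]
shift units [2.039 0.633 0.671]
```

```bash
python3 -m crank '[[-1,[0,0,0],[0,0,-0.069]],[-1,[0.25,0.08,0.08],[0,0,0]],[-1,[0.25,0.08,0.08],[0,0,0]],[-1,[0.25,0.08,0.08],[0,0,0]],[-1,[0.25,0.08,0.08],[0,0,0]],[-1,[0.25,0.08,0.08],[0,0,0]],[-1,[0.25,0.08,0.08],[0,0,0]],[-1,[0.25,0.08,0.08],[0,0,0]]]';python3 -m crank '[[-1,[0.25,0.07,0.1],[0,0,0]],[-1,[0,0,0],[0,0,0]],[-1,[0,0,0],[0,0,0]]]'
python3 - <<'E'
from lev import *
st()
S=r.capture("wrist");cv2.imwrite("pics/w8.png",S["img"])
E
```

```text
time_s: 18.35
tcp_pos: [0.4557, -0.1631, 0.2599]
ee_rot: [[-0.088, -0.996, -0.0], [-0.996, 0.088, 0.0], [0.0, 0.0, -1.0]]
wrist_force: [0.2, -0.5, -0.5]
gripper_width: 0.999
time_s: 18.65
tcp_pos: [0.4467, -0.1868, 0.2503]
ee_rot: [[-0.089, -0.996, -0.001], [-0.996, 0.089, -0.0], [0.0, 0.001, -1.0]]
wrist_force: [-0.5, 0.8, 0.4]
gripper_width: 0.997
t 18.65 tcp [ 0.4467 -0.1868  0.2503] F [-0.5  0.8  0.4] w 0.997 j [ -3.4   7.  -16.    0.  -67.1  -1.7]
[[-0.089 -0.996 -0.001]
 [-0.996  0.089 -0.   ]
 [ 0.     0.001 -1.   ]]
```

View pics/w8.png

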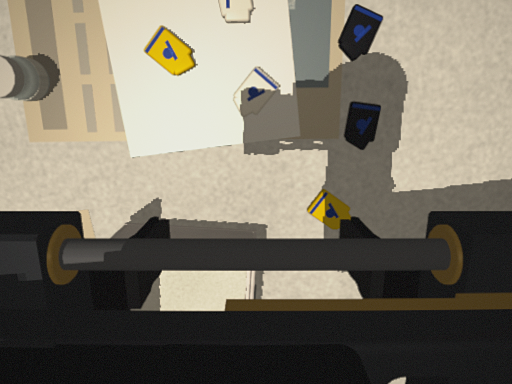

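Run:
```python
from lev import *
c=r.capture("wrist");crop(c["img"],205,0,100,130,6,"w8c.png")
```

```text
(no output)
```

View pics/w8c.png

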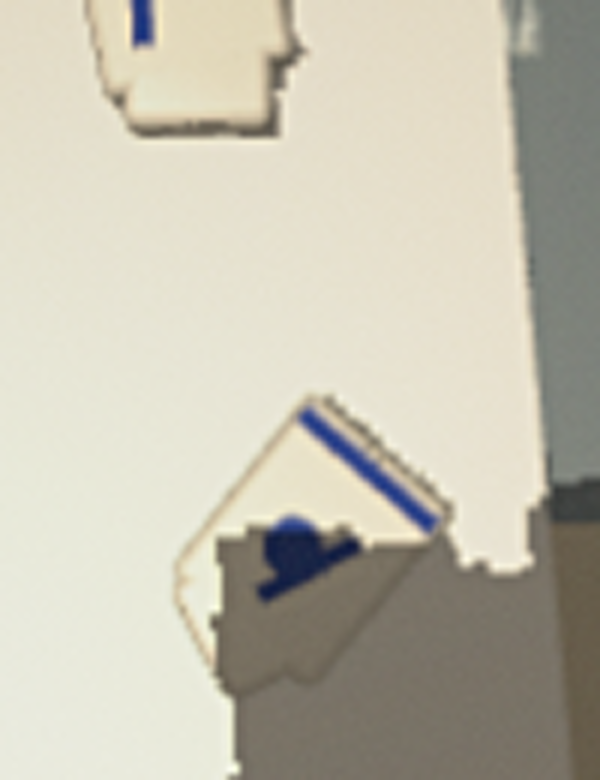

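```bash
cat >> lev.py <<'E'
def sherd(c,p1,p2,p3,p4,z=.012):
    """p1,p2 wide-end corners; p3,p4 other ends of the side edges starting at p1,p2"""
    a,b,e,f=[onz(c,*p,z) for p in (p1,p2,p3,p4)]
    d1=(e-a)/np.linalg.norm(e-a);d2=(f-b)/np.linalg.norm(f-b);d=d1+d2;d/=np.linalg.norm(d)
    print("width",np.linalg.norm(a-b),"dir",[np.degrees(np.arctan2(v[1],v[0])).round(1) for v in(d1,d2)], "edge perp",(np.degrees(np.arctan2(*(b-a)[1::-1]))).round(1))
    o=(a+b)/2+.022*d;print("origin",o,"x-axis yaw",np.degrees(np.arctan2(d[1],d[0])));return o
E
python3 - <<'E'
from lev import *
c=r.capture("wrist")
f=lambda x,y:(205-.4+x/6,-.4+y/6)
o=sherd(c,f(310,398),f(450,513),f(178,565),f(315,685))
E
```

```text
width 0.033814021521448 dir [np.float64(45.3), np.float64(46.3)] edge perp 137.1
origin [ 0.4376 -0.2694  0.012 ] x-axis yaw 45.796973239201826
```

```bash
python3 -m crank '[[-0.6,[0,0,0],[0,0,0.173]],[-0.6,[0,0,0],[0,0,0.173]],[-0.4,[0,0,0],[0,0,0.173]],[-0.4,[0,0,0],[0,0,0.173]],[-0.4,[0,0,0],[0,0,0.175]],[-0.4,[0,0,0],[0,0,0]]]'
python3 - <<'E'
from lev import *
to(.4376,-.2694,.004,-134.2)
E
```

```text
time_s: 19.4
tcp_pos: [0.4467, -0.1855, 0.251]
ee_rot: [[-0.694, -0.72, 0.001], [-0.72, 0.694, -0.0], [-0.001, -0.001, -1.0]]
wrist_force: [0.0, 0.3, -0.2]
gripper_width: 0.705
turn(deg) [-0.04  0.03  0.25] units [-0.001  0.001  0.006]
shift units [ 0.665 -0.519  2.47 ]
```

```bash
python3 -m crank '[[-0.4,[0.23,-0.17,0.2],[0,0,0]],[-0.4,[0.22,-0.17,0.25],[0,0,0]],[-0.4,[0.22,-0.17,0.25],[0,0,0]],[-0.4,[0,0,0.3],[0,0,0]],[-0.4,[0,0,0.3],[0,0,0]],[-0.4,[0,0,0.3],[0,0,0]],[-0.4,[0,0,0.2],[0,0,0]],[-0.4,[0,0,0],[0,0,0]]]'
python3 - <<'E'
from lev import *
to(.4376,-.2694,.004,-134.2)
c=r.capture("wrist");cv2.imwrite("pics/w9.png",c["img"])
E
```

```text
time_s: 20.2
tcp_pos: [0.4346, -0.2689, 0.0681]
ee_rot: [[-0.693, -0.721, -0.006], [-0.721, 0.693, 0.002], [0.003, 0.006, -1.0]]
wrist_force: [-0.7, -0.9, 0.2]
gripper_width: 0.701
turn(deg) [ 0.32 -0.16  0.32] units [ 0.007 -0.004  0.007]
shift units [-0.017 -0.025  0.641]
```

View pics/w9.png

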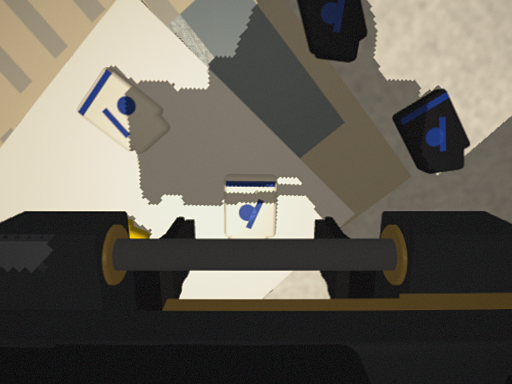

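```bash
python3 -m crank '[[-0.4,[-0.02,-0.025,0.2],[0,0,0.006]],[-0.4,[0,0,0.2],[0,0,0]],[-0.4,[0,0,0.15],[0,0,0]],[-0.4,[0,0,0.08],[0,0,0]],[-0.4,[0,0,0],[0,0,0]]]'
python3 - <<'E'
from lev import *
st();to(.4376,-.2694,.004,-134.2)
E
```

```text
time_s: 20.75
tcp_pos: [0.4398, -0.2701, 0.0079]
ee_rot: [[-0.698, -0.716, 0.0], [-0.716, 0.698, -0.0], [-0.0, -0.0, -1.0]]
wrist_force: [0.1, 0.4, -0.4]
gripper_width: 0.7
t 20.75 tcp [ 0.4398 -0.2701  0.0079] F [ 0.1  0.4 -0.4] w 0.7 j [-13.5  26.9 -29.2   0.  -33.9 -30.7]
[[-0.698 -0.716  0.   ]
 [-0.716  0.698 -0.   ]
 [-0.    -0.    -1.   ]]
turn(deg) [-0.02  0.   -0.04] units [-0.     0.    -0.001]
shift units [0.01  0.021 0.039]
```

```bash
python3 -m crank '[[-0.4,[0.01,0.02,0.036],[0,0,0]],[-0.2,[0,0,0],[0,0,0]],[1,[0,0,0],[0,0,0]],[1,[0,0,0],[0,0,0]],[1,[0,0,0],[0,0,0]],[1,[0,0,0],[0,0,0]],[1,[0,0,0],[0,0,0]],[1,[0,0,0],[0,0,0]]]'; python3 -m crank '[[1,[0,0,0],[0,0,0]],[1,[0,0,-0.1],[0,0,0]],[1,[0,0,-0.15],[0,0,0]],[1,[0,0,-0.2],[0,0,0]],[1,[0,0,-0.3],[0,0,0]],[1,[0,0,-0.3],[0,0,0]],[1,[0,0,-0.3],[0,0,0]]]';python3 - <<'E'
from lev import *
st()
c=r.capture("wrist");cv2.imwrite("pics/w10.png",c["img"])
E
```

```text
time_s: 21.55
tcp_pos: [0.4374, -0.2695, 0.0043]
ee_rot: [[-0.698, -0.716, 0.0], [-0.716, 0.698, -0.0], [-0.0, -0.0, -1.0]]
wrist_force: [-0.9, -0.2, 2.8]
gripper_width: 0.406
time_s: 22.25
tcp_pos: [0.4367, -0.2693, 0.1404]
ee_rot: [[-0.699, -0.715, -0.0], [-0.715, 0.699, 0.0], [0.0, 0.001, -1.0]]
wrist_force: [0.6, 0.6, -0.2]
gripper_width: 0.406
t 22.25 tcp [ 0.4367 -0.2693  0.1404] F [ 0.6  0.6 -0.2] w 0.406 j [-13.5  15.8 -21.8  -0.  -52.4 -30.8]
[[-0.699 -0.715 -0.   ]
 [-0.715  0.699  0.   ]
 [ 0.     0.001 -1.   ]]
```

View pics/w10.png

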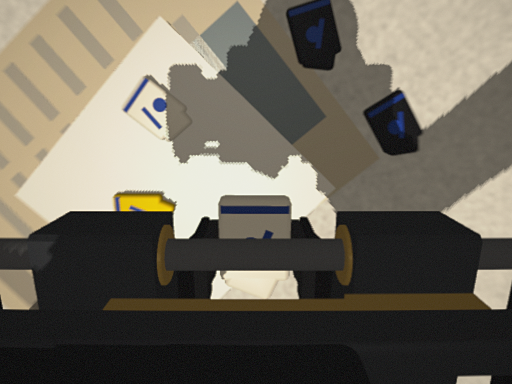

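```bash
python3 -m crank '[[1,[0,0,-0.2],[0,0,0.17]],[1,[0,0,-0.2],[0,0,0.17]],[1,[0,0,-0.1],[0,0,0.17]],[1,[0,0,0],[0,0,0.17]],[1,[0,0,0],[0,0,0.17]],[1,[0,0,0],[0,0,0.17]],[1,[0,0,0],[0,0,0.17]],[1,[0,0,0],[0,0,0]]]';python3 - <<'E'
from lev import *
st();to(.551,.0564,.19,172)
E
```

```text
time_s: 23.1
tcp_pos: [0.4368, -0.2693, 0.189]
ee_rot: [[-0.991, 0.137, -0.0], [0.137, 0.991, 0.0], [0.0, 0.0, -1.0]]
wrist_force: [0.5, -0.4, -0.0]
gripper_width: 0.41
t 23.1 tcp [ 0.4368 -0.2693  0.189 ] F [ 0.5 -0.4 -0. ] w 0.41 j [-13.5  12.8 -18.   -0.  -59.2 -84.3]
[[-0.991  0.137 -0.   ]
 [ 0.137  0.991  0.   ]
 [ 0.     0.    -1.   ]]
turn(deg) [ 0.02 -0.03  0.14] units [ 0.    -0.001  0.003]
shift units [-0.678  3.384 -0.01 ]
```

```bash
python3 -m crank '[[1,[-0.03,0.13,0],[0,0,0]],[1,[-0.05,0.25,0],[0,0,0]],[1,[-0.05,0.25,0],[0,0,0]],[1,[-0.05,0.25,0],[0,0,0]],[1,[-0.05,0.25,0],[0,0,0]],[1,[-0.05,0.25,0],[0,0,0]],[1,[-0.05,0.25,0],[0,0,0]],[1,[-0.05,0.25,0],[0,0,0]]]';python3 -m crank '[[1,[-0.05,0.25,0],[0,0,0]],[1,[-0.05,0.25,0],[0,0,0]],[1,[-0.05,0.25,0],[0,0,0]],[1,[-0.05,0.25,0],[0,0,0]],[1,[-0.05,0.25,0],[0,0,0]],[1,[-0.05,0.25,0],[0,0,0]],[1,[0,0,0],[0,0,0]],[1,[0,0,0],[0,0,0]]]';python3 - <<'E'
from lev import *
st();to(.551,.0564,.010,172)
c=r.capture("wrist");cv2.imwrite("pics/w11.png",c["img"])
E
```

```text
time_s: 23.9
tcp_pos: [0.5007, -0.0867, 0.1891]
ee_rot: [[-0.991, 0.134, 0.0], [0.134, 0.991, 0.0], [-0.0, 0.0, -1.0]]
wrist_force: [0.1, 0.0, -1.0]
gripper_width: 0.408
time_s: 24.7
tcp_pos: [0.5504, 0.0568, 0.1888]
ee_rot: [[-0.991, 0.134, -0.001], [0.134, 0.991, -0.0], [0.001, -0.0, -1.0]]
wrist_force: [0.7, -0.3, -1.3]
gripper_width: 0.41
t 24.7 tcp [0.5504 0.0568 0.1888] F [ 0.7 -0.3 -1.3] w 0.41 j [  22.7   16.7  -12.6   -0.   -60.7 -120.4]
[[-0.991  0.134 -0.001]
 [ 0.134  0.991 -0.   ]
 [ 0.001 -0.    -1.   ]]
turn(deg) [-0.02 -0.05  0.3 ] units [-0.    -0.001  0.007]
shift units [-0.007 -0.004  1.788]
```

View pics/w11.png

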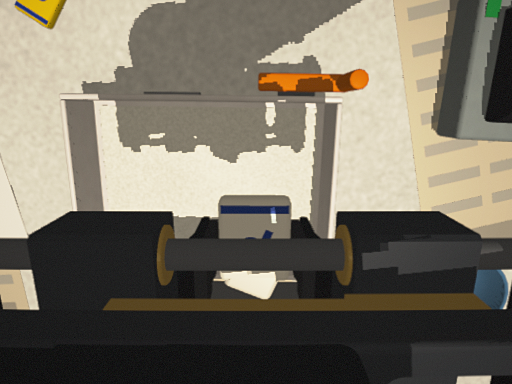

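```bash
python3 -m crank '[[1,[0,0,0.2],[0,0,0]],[1,[0,0,0.3],[0,0,0]],[1,[0,0,0.3],[0,0,0]],[1,[0,0,0.3],[0,0,0]],[1,[0,0,0.3],[0,0,0]],[1,[0,0,0.2],[0,0,0]],[1,[0,0,0.1],[0,0,0]],[1,[0,0,0],[0,0,0]]]';python3 -m crank '[[1,[0,0,0.05],[0,0,0]],[1,[0,0,0],[0,0,0]]]'
python3 - <<'E'
from lev import *
to(.551,.0564,.010,172)
E
```

```text
time_s: 25.55
tcp_pos: [0.5499, 0.0552, 0.0181]
ee_rot: [[-0.991, 0.137, -0.003], [0.137, 0.991, -0.001], [0.002, -0.001, -1.0]]
wrist_force: [-1.3, -0.5, -0.0]
gripper_width: 0.408
time_s: 25.75
tcp_pos: [0.5512, 0.0561, 0.0147]
ee_rot: [[-0.991, 0.137, 0.001], [0.137, 0.991, 0.0], [-0.001, 0.001, -1.0]]
wrist_force: [0.4, 0.6, -1.1]
gripper_width: 0.408
turn(deg) [0.04 0.07 0.14] units [0.001 0.001 0.003]
shift units [0.003 0.003 0.047]
```

```bash
python3 -m crank '[[1,[0,0,0.03],[0,0,0]],[1,[0,0,0.02],[0,0,0]],[1,[0,0,0],[0,0,0]],[0.1,[0,0,0],[0,0,0]],[-0.2,[0,0,0],[0,0,0]],[-0.2,[0,0,0],[0,0,0]],[-0.2,[0,0,0],[0,0,0]]]';  python3 -m crank '[[-0.2,[0,0,-0.15],[0,0,0]],[-0.2,[0,0,-0.3],[0,0,0]],[-0.2,[0,0,-0.35],[0,0,0]],[-0.2,[0,0,-0.35],[0,0,0]],[-0.2,[0,0,-0.35],[0,0,0]],[-0.2,[0,-0.25,-0.3],[0,0,0]],[-0.2,[0,-0.25,0],[0,0,0]],[-0.2,[0,-0.25,0],[0,0,0]]]';python3 - <<'E'
from lev import *
st()
c=r.capture("wrist");cv2.imwrite("pics/w12.png",c["img"])
E
```

```text
time_s: 26.45
tcp_pos: [0.5508, 0.0561, 0.0091]
ee_rot: [[-0.991, 0.137, -0.0], [0.137, 0.991, 0.0], [0.0, -0.0, -1.0]]
wrist_force: [0.5, -0.3, 0.9]
gripper_width: 0.577
time_s: 27.25
tcp_pos: [0.5408, -0.0187, 0.1905]
ee_rot: [[-0.991, 0.136, 0.003], [0.136, 0.991, 0.001], [-0.003, 0.001, -1.0]]
wrist_force: [-0.1, 0.1, -0.2]
gripper_width: 0.601
t 27.25 tcp [ 0.5408 -0.0187  0.1905] F [-0.1  0.1 -0.2] w 0.601 j [  15.2   15.3  -14.3   -0.   -60.2 -113. ]
[[-0.991  0.136  0.003]
 [ 0.136  0.991  0.001]
 [-0.003  0.001 -1.   ]]
```

View pics/w12.png

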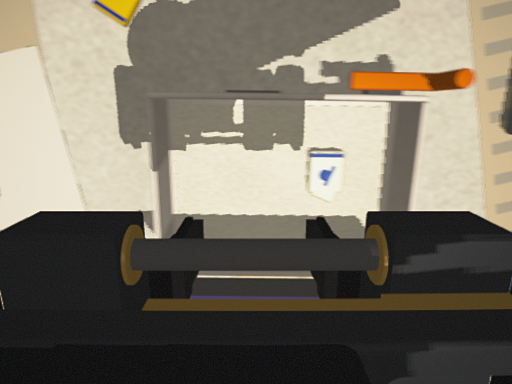

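```bash
python3 -m crank '[[-0.3,[0,-0.2,-0.2],[0,0,-0.18]],[-0.3,[0,0,-0.2],[0,0,-0.18]],[-0.3,[0,0,-0.2],[0,0,-0.18]],[-0.3,[0,0,0],[0,0,-0.18]],[-0.3,[0,0,0],[0,0,-0.18]],[-0.3,[0,0,0],[0,0,-0.18]],[-0.3,[0,0,0],[0,0,-0.18]],[-0.3,[0,0,0],[0,0,-0.18]]]'; python3 -m crank '[[-0.3,[0,0,0],[0,0,-0.18]],[-0.3,[0,0,0],[0,0,-0.18]],[-0.3,[0,0,0],[0,0,-0.18]],[-0.3,[0,0,0],[0,0,-0.18]],[-0.3,[0,0,0],[0,0,0]]]'
python3 - <<'E'
from lev import *
st();to(.452,-.25,.23,-90)
E
```

```text
time_s: 28.1
tcp_pos: [0.5375, -0.038, 0.2488]
ee_rot: [[-0.541, -0.841, -0.001], [-0.841, 0.541, 0.0], [0.0, 0.001, -1.0]]
wrist_force: [0.9, -0.3, 0.5]
gripper_width: 0.649
time_s: 28.6
tcp_pos: [0.5376, -0.038, 0.2489]
ee_rot: [[-0.012, -1.0, -0.0], [-1.0, 0.012, 0.0], [-0.0, 0.0, -1.0]]
wrist_force: [-0.2, -0.3, -0.4]
gripper_width: 0.646
t 28.6 tcp [ 0.5376 -0.038   0.2489] F [-0.2 -0.3 -0.4] w 0.646 j [ 13.2  12.6  -9.2  -0.  -68.2 -13.9]
[[-0.012 -1.    -0.   ]
 [-1.     0.012  0.   ]
 [-0.     0.    -1.   ]]
turn(deg) [ 0.02  0.   -0.68] units [ 0.001  0.    -0.015]
shift units [2.12  0.856 0.189]
```

```bash
python3 -m crank '[[-0.3,[0.25,0.1,0],[0,0,0]],[-0.3,[0.25,0.1,0],[0,0,0]],[-0.3,[0.25,0.1,0],[0,0,0]],[-0.3,[0.25,0.1,0.05],[0,0,0]],[-0.3,[0.25,0.1,0.05],[0,0,0]],[-0.3,[0.25,0.1,0.05],[0,0,0]],[-0.3,[0.25,0.1,0.05],[0,0,0]],[-0.3,[0.25,0.1,0],[0,0,0]]]'; python3 -m crank '[[-0.3,[0.1,0.05,0],[0,0,0]],[-0.3,[0,0,0],[0,0,0]],[-0.3,[0,0,0],[0,0,0]]]'
python3 - <<'E'
from lev import *
st()
c=r.capture("wrist");cv2.imwrite("pics/w13.png",c["img"])
E
```

```text
time_s: 29.4
tcp_pos: [0.4544, -0.2378, 0.2282]
ee_rot: [[-0.015, -1.0, -0.002], [-1.0, 0.015, 0.001], [-0.001, 0.002, -1.0]]
wrist_force: [-0.1, -0.3, 0.8]
gripper_width: 0.649
time_s: 29.7
tcp_pos: [0.4506, -0.2467, 0.2291]
ee_rot: [[-0.013, -1.0, 0.0], [-1.0, 0.013, 0.0], [-0.0, -0.0, -1.0]]
wrist_force: [0.4, -0.8, 0.6]
gripper_width: 0.651
t 29.7 tcp [ 0.4506 -0.2467  0.2291] F [ 0.4 -0.8  0.6] w 0.651 j [-10.6  10.9 -14.3  -0.  -64.8   9.9]
[[-0.013 -1.     0.   ]
 [-1.     0.013  0.   ]
 [-0.    -0.    -1.   ]]
```

View pics/w13.png

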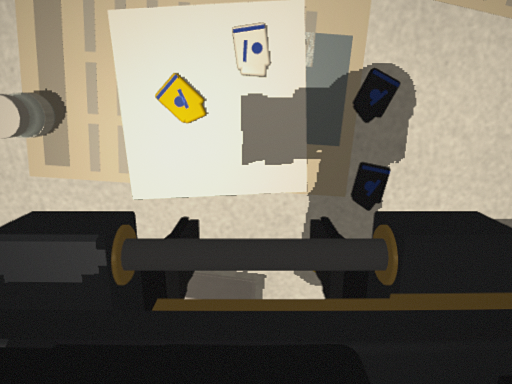

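Only one white sherd is left on the paper, at (252,50); the yellow one at (181,98) is not meant.

Run:
```python
from lev import *
c=r.capture("wrist");crop(c["img"],215,10,75,80,8,"w13c.png")
```

```text
(no output)
```

View pics/w13c.png

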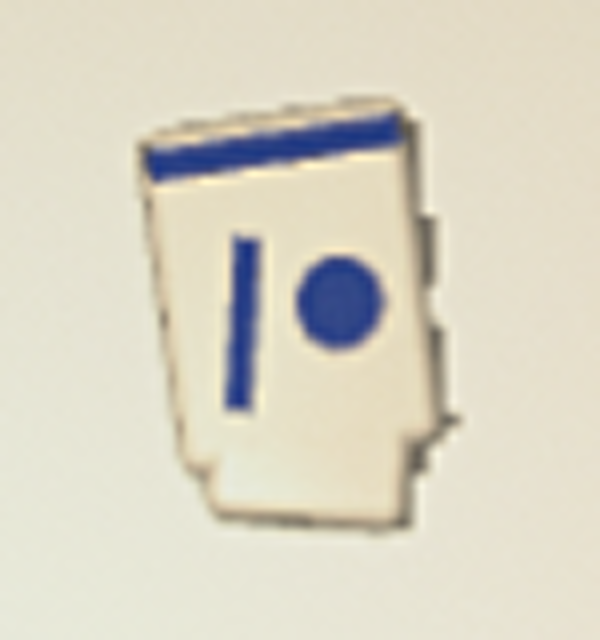

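Run:
```python
from lev import *
c=r.capture("wrist")
f=lambda x,y:(215-.44+x/8,10-.44+y/8)
o=sherd(c,f(148,142),f(402,108),f(186,460),f(435,425))
```

```text
width 0.03331842447849591 dir [np.float64(95.9), np.float64(96.2)] edge perp -173.6
origin [ 0.4518 -0.3737  0.012 ] x-axis yaw 96.03691085929515
```

```bash
python3 -m crank '[[-0.4,[0,0,0],[0,0,-0.15]],[-0.4,[0.25,0,0.2],[0,0,0]],[-0.4,[0.25,0,0.2],[0,0,0]],[-0.4,[0.25,0,0.2],[0,0,0]],[-0.4,[0.25,0,0.2],[0,0,0]],[-0.4,[0.25,0,0.2],[0,0,0]],[-0.4,[0,0,0.2],[0,0,0]],[-0.4,[0,0,0],[0,0,0]]]'
python3 - <<'E'
from lev import *
st();to(.4518,-.3737,.004,-84)
c=r.capture("wrist");cv2.imwrite("pics/w14.png",c["img"])
E
```

```text
time_s: 30.65
tcp_pos: [0.4621, -0.3702, 0.1057]
ee_rot: [[0.105, -0.994, -0.006], [-0.994, -0.105, 0.004], [-0.004, 0.006, -1.0]]
wrist_force: [-0.5, 0.7, -0.6]
gripper_width: 0.703
t 30.65 tcp [ 0.4621 -0.3702  0.1057] F [-0.5  0.7 -0.6] w 0.703 j [-23.1  25.1 -12.8  -0.1 -52.4  29.1]
[[ 0.105 -0.994 -0.006]
 [-0.994 -0.105  0.004]
 [-0.004  0.006 -1.   ]]
turn(deg) [0.33 0.24 0.03] units [0.007 0.005 0.001]
shift units [0.024 0.106 1.017]
```

View pics/w14.png

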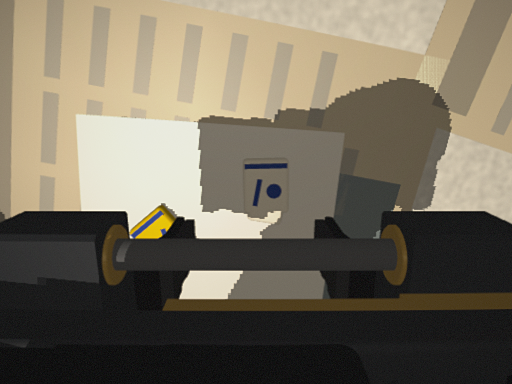

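```bash
python3 -m crank '[[-0.2,[0.02,0.1,0.1],[0,0,0]],[-0.2,[0,0,0.3],[0,0,0]],[-0.2,[0,0,0.3],[0,0,0]],[-0.2,[0,0,0.2],[0,0,0]],[-0.2,[0,0,0.05],[0,0,0]],[-0.2,[0,0,0],[0,0,0]]]'
python3 - <<'E'
from lev import *
st();to(.4518,-.3737,.004,-84)
c=r.capture("wrist");cv2.imwrite("pics/w15.png",c["img"])
E
```

```text
time_s: 31.3
tcp_pos: [0.4539, -0.3742, 0.0144]
ee_rot: [[0.107, -0.994, -0.0], [-0.994, -0.107, -0.0], [0.0, 0.0, -1.0]]
wrist_force: [0.3, 0.7, 0.2]
gripper_width: 0.601
t 31.3 tcp [ 0.4539 -0.3742  0.0144] F [0.3 0.7 0.2] w 0.601 j [-23.7  31.4 -18.5   0.  -40.2  29.9]
[[ 0.107 -0.994 -0.   ]
 [-0.994 -0.107 -0.   ]
 [ 0.     0.    -1.   ]]
turn(deg) [ 0.01 -0.01  0.13] units [ 0.    -0.     0.003]
shift units [-0.007  0.02   0.104]
```

View pics/w15.png

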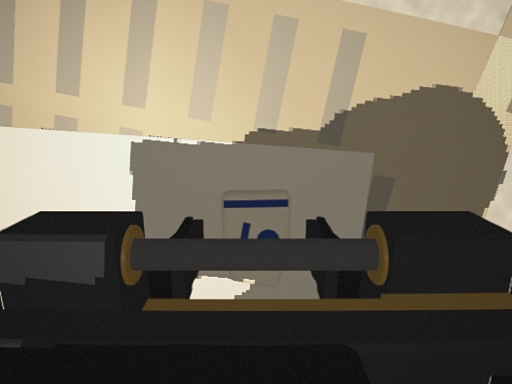

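```bash
python3 -m crank '[[-0.2,[0,0.02,0.06],[0,0,0]],[-0.2,[0,0,0.04],[0,0,0]],[1,[0,0,0],[0,0,0]],[1,[0,0,0],[0,0,0]],[1,[0,0,0],[0,0,0]],[1,[0,0,0],[0,0,0]],[1,[0,0,0],[0,0,0]],[1,[0,0,0],[0,0,0]]]'; python3 -m crank '[[1,[0,0,-0.1],[0,0,0]],[1,[0,0,-0.15],[0,0,0]],[1,[0,0,-0.25],[0,0,0]],[1,[0,0,-0.35],[0,0,0]],[1,[0,0,-0.35],[0,0,0]],[1,[0,0,-0.35],[0,0,0]],[1,[0,0,-0.3],[0,0,0]],[1,[0,0,0],[0,0,0]]]';python3 - <<'E'
from lev import *
st();to(.537,-.0426,.19,172)
c=r.capture("wrist");cv2.imwrite("pics/w16.png",c["img"])
E
```

```text
time_s: 32.15
tcp_pos: [0.4521, -0.3747, 0.0043]
ee_rot: [[0.106, -0.994, 0.0], [-0.994, -0.106, -0.0], [0.0, -0.0, -1.0]]
wrist_force: [-0.2, -0.6, 0.4]
gripper_width: 0.407
time_s: 32.95
tcp_pos: [0.4542, -0.3761, 0.1951]
ee_rot: [[0.107, -0.994, 0.009], [-0.994, -0.107, -0.006], [0.007, -0.009, -1.0]]
wrist_force: [1.2, -0.1, -1.0]
gripper_width: 0.409
t 32.95 tcp [ 0.4542 -0.3761  0.1951] F [ 1.2 -0.1 -1. ] w 0.409 j [-23.9  19.5  -7.6   0.1 -62.3  30. ]
[[ 0.107 -0.994  0.009]
 [-0.994 -0.107 -0.006]
 [ 0.007 -0.009 -1.   ]]
turn(deg) [ -0.71   0.17 104.14] units [-0.016  0.004  2.314]
shift units [-0.356  3.418  0.051]
```

View pics/w16.png

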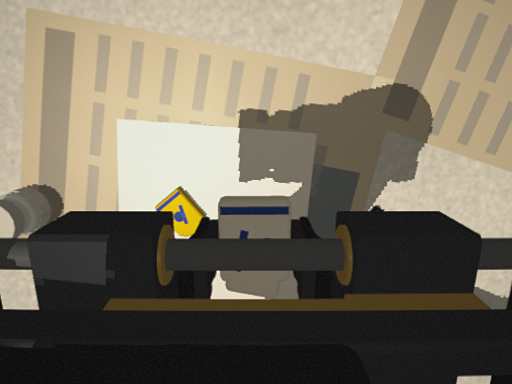

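```bash
python3 -m crank '[[1,[0,0,0],[0,0,-0.169]],[1,[0,0,0],[0,0,-0.169]],[1,[0,0,0],[0,0,-0.169]],[1,[0,0,0],[0,0,-0.169]],[1,[0,0,0],[0,0,-0.169]],[1,[0,0,0],[0,0,-0.169]],[1,[0,0,0],[0,0,-0.169]],[1,[0,0,0],[0,0,-0.169]]]';python3 -m crank '[[1,[0,0,0],[0,0,-0.169]],[1,[0,0,0],[0,0,-0.169]],[1,[0,0,0],[0,0,0]]]';python3 - <<'E'
from lev import *
st();to(.537,-.0426,.19,-8)
E
```

```text
time_s: 33.8
tcp_pos: [0.451, -0.374, 0.1876]
ee_rot: [[0.922, -0.387, -0.003], [-0.387, -0.922, 0.002], [-0.003, -0.001, -1.0]]
wrist_force: [-0.6, 0.6, -1.8]
gripper_width: 0.41
time_s: 34.1
tcp_pos: [0.4511, -0.3741, 0.1878]
ee_rot: [[0.991, -0.137, -0.002], [-0.137, -0.991, 0.002], [-0.003, -0.001, -1.0]]
wrist_force: [-0.4, 0.1, -0.4]
gripper_width: 0.405
t 34.1 tcp [ 0.4511 -0.3741  0.1878] F [-0.4  0.1 -0.4] w 0.405 j [-23.9  19.9  -8.   -0.  -62.2 106. ]
[[ 0.991 -0.137 -0.002]
 [-0.137 -0.991  0.002]
 [-0.003 -0.001 -1.   ]]
turn(deg) [-0.07  0.15  0.11] units [-0.002  0.003  0.002]
shift units [ 0.389 -3.402 -0.022]
```

```bash
python3 -m crank '[[1,[0.03,-0.14,0],[0,0,0]],[1,[0.03,-0.25,0],[0,0,0]],[1,[0.03,-0.25,0],[0,0,0]],[1,[0.03,-0.25,0],[0,0,0]],[1,[0.03,-0.25,0],[0,0,0]],[1,[0.03,-0.25,0],[0,0,0]],[1,[0.03,-0.25,0],[0,0,0]],[1,[0.03,-0.25,0],[0,0,0]]]';python3 -m crank '[[1,[0.03,-0.25,0],[0,0,0]],[1,[0.03,-0.25,0],[0,0,0]],[1,[0.03,-0.25,0],[0,0,0]],[1,[0.03,-0.25,0],[0,0,0]],[1,[0.03,-0.25,0],[0,0,0]],[1,[0,-0.26,0],[0,0,0]],[1,[0,0,0],[0,0,0]],[1,[0,0,0],[0,0,0]]]';python3 - <<'E'
from lev import *
st();to(.537,-.0426,.0095,-8)
c=r.capture("wrist");cv2.imwrite("pics/w17.png",c["img"])
E
```

```text
time_s: 34.9
tcp_pos: [0.5013, -0.1889, 0.1887]
ee_rot: [[0.99, -0.139, -0.001], [-0.139, -0.99, 0.0], [-0.001, -0.0, -1.0]]
wrist_force: [-0.1, -1.0, -0.6]
gripper_width: 0.407
time_s: 35.7
tcp_pos: [0.5366, -0.0423, 0.1887]
ee_rot: [[0.991, -0.137, -0.001], [-0.137, -0.991, -0.0], [-0.001, 0.0, -1.0]]
wrist_force: [-0.1, 0.0, -0.3]
gripper_width: 0.413
t 35.7 tcp [ 0.5366 -0.0423  0.1887] F [-0.1  0.  -0.3] w 0.413 j [ 12.8  15.3 -14.7  -0.  -60.1  69.4]
[[ 0.991 -0.137 -0.001]
 [-0.137 -0.991 -0.   ]
 [-0.001  0.    -1.   ]]
turn(deg) [0.01 0.05 0.14] units [0.    0.001 0.003]
shift units [0.004 0.003 1.792]
```

View pics/w17.png

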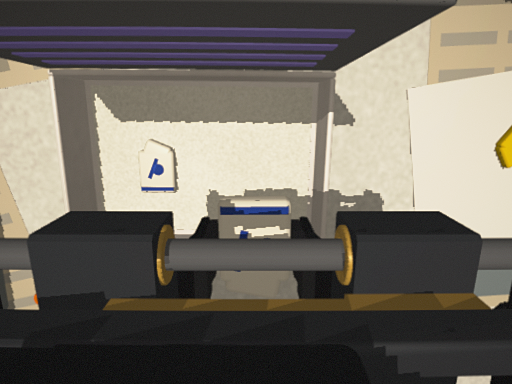

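Run:
```python
from lev import *
c=r.capture("wrist");p=-np.array(c["R"]).T@c["t"];s=r.sense();print((p-s["tcp_pos"])@s["ee_rot"],p)
```

```text
[ 0.0648  0.0009 -0.1616] [ 0.6007 -0.0532  0.3504]
```

```bash
python3 -m crank '[[1,[-0.2,0,0.2],[0,0,0]],[1,[0,0,0.3],[0,0,0]],[1,[0,0,0.3],[0,0,0]],[1,[0,0,0.3],[0,0,0]],[1,[0,0,0.3],[0,0,0]],[1,[0,0,0.2],[0,0,0]],[1,[0,0,0.1],[0,0,0]],[1,[0,0,0.05],[0,0,0]]]';python3 -m crank '[[1,[0,0,0],[0,0,0]],[1,[0,0,0],[0,0,0]]]'
python3 - <<'E'
from lev import *
st();to(.517,-.040,.0095,-8)
E
```

```text
time_s: 36.6
tcp_pos: [0.5169, -0.0411, 0.0133]
ee_rot: [[0.99, -0.138, -0.001], [-0.138, -0.99, -0.0], [-0.001, 0.001, -1.0]]
wrist_force: [-1.2, -0.9, -0.9]
gripper_width: 0.411
time_s: 36.8
tcp_pos: [0.5181, -0.0404, 0.015]
ee_rot: [[0.991, -0.137, 0.002], [-0.137, -0.991, 0.0], [0.002, -0.001, -1.0]]
wrist_force: [0.4, 0.8, -0.2]
gripper_width: 0.41
t 36.8 tcp [ 0.5181 -0.0404  0.015 ] F [ 0.4  0.8 -0.2] w 0.41 j [ 13.5  26.4 -28.5   0.  -35.   68.7]
[[ 0.991 -0.137  0.002]
 [-0.137 -0.991  0.   ]
 [ 0.002 -0.001 -1.   ]]
turn(deg) [-0.03 -0.11  0.13] units [-0.001 -0.003  0.003]
shift units [-0.011 -0.003  0.055]
```

```bash
python3 -m crank '[[1,[0,0,0.03],[0,0,0]],[1,[0,0,0.02],[0,0,0]],[1,[0,0,0],[0,0,0]],[0.1,[0,0,0],[0,0,0]],[-0.2,[0,0,0],[0,0,0]],[-0.2,[0,0,0],[0,0,0]],[-0.2,[0,0,0],[0,0,0]]]';  python3 -m crank '[[-0.2,[0,0,-0.15],[0,0,0]],[-0.2,[0,0,-0.3],[0,0,0]],[-0.2,[0,0,-0.35],[0,0,0]],[-0.2,[0,0,-0.35],[0,0,0]],[-0.2,[0,0,-0.35],[0,0,0]],[-0.2,[-0.3,0,-0.35],[0,0,0]],[-0.2,[-0.3,0,-0.35],[0,0,0]],[-0.2,[0,0,0],[0,0,0]]]';python3 - <<'E'
from lev import *
st()
c=r.capture("wrist");cv2.imwrite("pics/w18.png",c["img"])
E
```

```text
time_s: 37.5
tcp_pos: [0.5172, -0.0404, 0.0091]
ee_rot: [[0.991, -0.137, 0.0], [-0.137, -0.991, 0.0], [0.0, -0.0, -1.0]]
wrist_force: [-0.1, 1.3, 0.1]
gripper_width: 0.581
time_s: 38.3
tcp_pos: [0.4577, -0.032, 0.2344]
ee_rot: [[0.991, -0.135, 0.01], [-0.135, -0.991, 0.002], [0.01, -0.003, -1.0]]
wrist_force: [0.3, -0.5, -0.3]
gripper_width: 0.602
t 38.3 tcp [ 0.4577 -0.032   0.2344] F [ 0.3 -0.5 -0.3] w 0.602 j [ 16.4   4.7 -21.    0.1 -63.7  65.8]
[[ 0.991 -0.135  0.01 ]
 [-0.135 -0.991  0.002]
 [ 0.01  -0.003 -1.   ]]
```

View pics/w18.png

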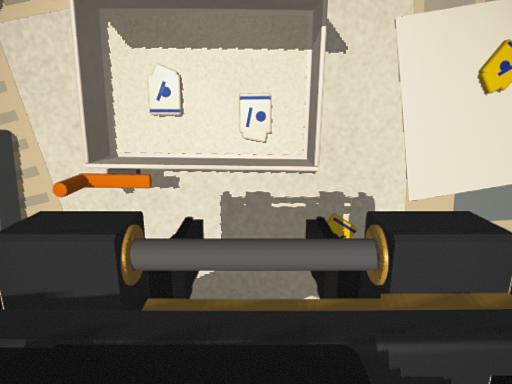

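Run:
```python
from lev import *
T=r.capture("top");S=r.capture("scene")
cv2.imwrite("pics/top3.png",np.hstack([cv2.resize(T["img"][80:300,180:460],None,fx=1.4,fy=1.4),cv2.resize(S["img"][60:280,80:360],None,fx=1.4,fy=1.4)]))
```

```text
(no output)
```

View pics/top3.png

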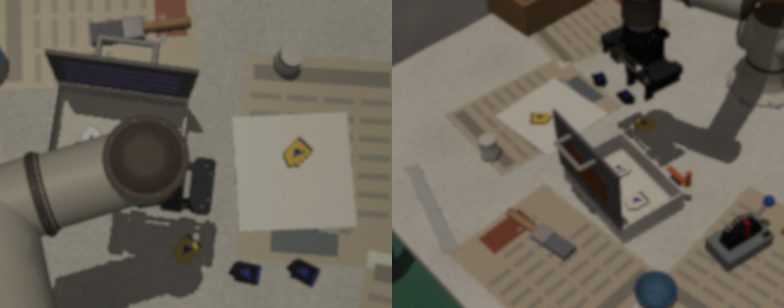

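```bash
python3 -m crank '[[0.5,[0,0,-0.3],[0,0,0.18]],[0.5,[0,0,-0.3],[0,0,0.18]],[0.5,[0,0,-0.2],[0,0,0.18]],[0.5,[0,0,0],[0,0,0.18]],[0.5,[0,0,0],[0,0,0.18]],[0.5,[0,0,0],[0,0,0.18]],[0.5,[0,0,0],[0,0,0.18]],[0.5,[0,0,0],[0,0,0.18]]]'; python3 -m crank '[[0.5,[0,0,0],[0,0,0.18]],[0.5,[0,0,0],[0,0,0.18]],[0.5,[0,0,0],[0,0,0.2]],[0.5,[0,0,0],[0,0,0]]]'
python3 - <<'E'
from lev import *
st();to(.685,-.0163,.30,-98.1)
E
```

```text
time_s: 39.25
tcp_pos: [0.458, -0.0323, 0.3069]
ee_rot: [[0.292, -0.956, -0.004], [-0.956, -0.292, -0.001], [-0.0, 0.004, -1.0]]
wrist_force: [1.5, 0.3, 0.3]
gripper_width: 0.251
time_s: 39.65
tcp_pos: [0.4579, -0.0323, 0.3071]
ee_rot: [[-0.13, -0.991, -0.004], [-0.992, 0.13, -0.001], [0.001, 0.004, -1.0]]
wrist_force: [-0.1, 0.7, -0.5]
gripper_width: 0.251
t 39.65 tcp [ 0.4579 -0.0323  0.3071] F [-0.1  0.7 -0.5] w 0.251 j [ 16.3   2.5 -12.8  -0.  -74.9 -23.8]
[[-0.13  -0.991 -0.004]
 [-0.992  0.13  -0.001]
 [ 0.001  0.004 -1.   ]]
turn(deg) [ 0.22 -0.08  0.62] units [ 0.005 -0.002  0.014]
shift units [-0.478 -2.225  0.071]
```

```bash
python3 -m crank '[[0.5,[-0.06,-0.25,0],[0,0,0.014]],[0.5,[-0.06,-0.25,0],[0,0,0]],[0.5,[-0.06,-0.25,0],[0,0,0]],[0.5,[-0.06,-0.25,0],[0,0,0]],[0.5,[-0.06,-0.25,0],[0,0,0]],[0.5,[-0.06,-0.25,0],[0,0,0]],[0.5,[-0.06,-0.25,0],[0,0,0]],[0.5,[-0.06,-0.25,0],[0,0,0]]]'; python3 -m crank '[[0.5,[0,-0.2,0],[0,0,0]],[0.5,[0,0,0],[0,0,0]],[0.5,[0,0,0],[0,0,0]]]'
python3 - <<'E'
from lev import *
st();to(.685,-.0163,.27,-98.1)
c=r.capture("wrist");cv2.imwrite("pics/w19.png",c["img"])
E
```

```text
time_s: 40.45
tcp_pos: [0.6638, -0.0126, 0.3069]
ee_rot: [[-0.137, -0.991, -0.003], [-0.991, 0.137, -0.001], [0.001, 0.003, -1.0]]
wrist_force: [0.3, 1.4, 0.8]
gripper_width: 0.251
time_s: 40.75
tcp_pos: [0.6823, -0.0155, 0.3068]
ee_rot: [[-0.139, -0.99, -0.004], [-0.99, 0.139, -0.001], [0.001, 0.004, -1.0]]
wrist_force: [-0.7, 1.0, -0.1]
gripper_width: 0.249
t 40.75 tcp [ 0.6823 -0.0155  0.3068] F [-0.7  1.  -0.1] w 0.249 j [ 12.2  25.9  18.3  -0.  -82.6 -20.2]
[[-0.139 -0.99  -0.004]
 [-0.99   0.139 -0.001]
 [ 0.001  0.004 -1.   ]]
turn(deg) [ 0.2  -0.06  0.1 ] units [ 0.004 -0.001  0.002]
shift units [ 0.004 -0.028  0.368]
```

View pics/w19.png

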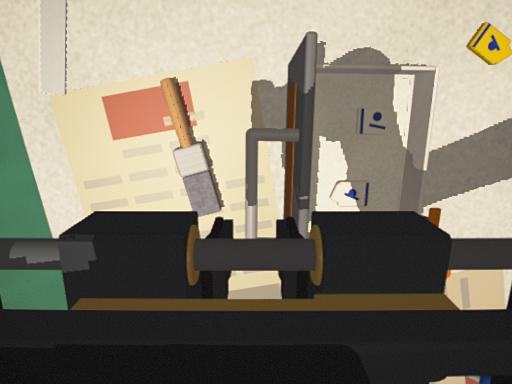

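```bash
python3 -m crank '[[0.5,[0,-0.028,0.2],[0,0,0]],[0.5,[0,0,0.2],[0,0,0]],[0.5,[0,0,0.2],[0,0,0]],[0.5,[0,0,0],[0,0,0]],[0.5,[0,0,0],[0,0,0]]]'
python3 - <<'E'
from lev import *
st();to(.6855,-.0163,.1865,-98.1)
c=r.capture("wrist");cv2.imwrite("pics/w20.png",c["img"])
E
```

```text
time_s: 41.3
tcp_pos: [0.6848, -0.0159, 0.25]
ee_rot: [[-0.14, -0.99, 0.0], [-0.99, 0.14, -0.001], [0.0, -0.001, -1.0]]
wrist_force: [-0.3, -0.5, 1.4]
gripper_width: 0.249
t 41.3 tcp [ 0.6848 -0.0159  0.25  ] F [-0.3 -0.5  1.4] w 0.249 j [ 12.2  27.2  12.5   0.  -75.3 -20.2]
[[-0.14  -0.99   0.   ]
 [-0.99   0.14  -0.001]
 [ 0.    -0.001 -1.   ]]
turn(deg) [-0.03 -0.03  0.06] units [-0.001 -0.001  0.001]
shift units [ 0.003 -0.008  0.635]
```

View pics/w20.png

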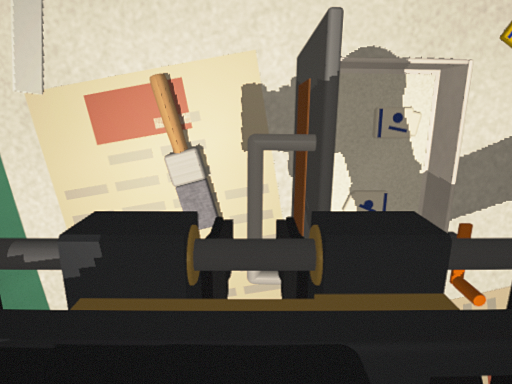

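Bar at column 256, centred between the fingers. Going down and gripping.

```bash
python3 -m crank '[[0.5,[0,0,0.15],[0,0,0]],[0.5,[0,0,0.2],[0,0,0]],[0.5,[0,0,0.2],[0,0,0]],[0.5,[0,-0.008,0.08],[0,0,0]],[0.5,[0,0,0],[0,0,0]],[1,[0,0,0],[0,0,0]],[1,[0,0,0],[0,0,0]],[1,[0,0,0],[0,0,0]]]'; python3 -m crank '[[1,[0,0,0],[0,0,0]],[1,[0,0,0],[0,0,0]]]'
python3 - <<'E'
from lev import *
st()
E
```

```text
time_s: 42.15
tcp_pos: [0.686, -0.0157, 0.1875]
ee_rot: [[-0.141, -0.99, 0.001], [-0.99, 0.141, 0.0], [-0.0, -0.001, -1.0]]
wrist_force: [-1.2, 0.5, 2.5]
gripper_width: 0.104
time_s: 42.35
tcp_pos: [0.6864, -0.0158, 0.1873]
ee_rot: [[-0.14, -0.99, 0.002], [-0.99, 0.14, 0.0], [-0.0, -0.002, -1.0]]
wrist_force: [0.2, 0.5, 3.6]
gripper_width: 0.102
t 42.35 tcp [ 0.6864 -0.0158  0.1873] F [0.2 0.5 3.6] w 0.102 j [ 12.2  29.3   7.1   0.  -67.7 -20.2]
[[-0.14  -0.99   0.002]
 [-0.99   0.14   0.   ]
 [-0.    -0.002 -1.   ]]
```

```bash
python3 -m crank '[[1,[0,0.131,-0.038],[0,0,0]],[1,[0,0.134,-0.026],[0,0,0]],[1,[0,0.136,-0.014],[0,0,0]],[1,[0,0.136,-0.002],[0,0,0]],[1,[0,0.136,0.011],[0,0,0]],[1,[0,0.135,0.023],[0,0,0]],[1,[0,0.132,0.035],[0,0,0]],[1,[0,0.128,0.046],[0,0,0]]]'; python3 -m crank '[[1,[0,0.124,0.057],[0,0,0]],[1,[0,0.118,0.068],[0,0,0]],[1,[0,0.112,0.078],[0,0,0]],[1,[0,0.104,0.088],[0,0,0]],[1,[0,0.096,0.097],[0,0,0]],[1,[0,0.087,0.105],[0,0,0]],[1,[0,0,0],[0,0,0]]]';python3 - <<'E'
from lev import *
st()
S=r.capture("scene");crop(S["img"],170,100,150,130,5,"s6.png")
E
```

```text
time_s: 43.15
tcp_pos: [0.5828, -0.0001, 0.1848]
ee_rot: [[-0.14, -0.99, 0.009], [-0.99, 0.14, 0.001], [-0.003, -0.009, -1.0]]
wrist_force: [1.8, 1.1, 4.2]
gripper_width: 0.101
time_s: 43.85
tcp_pos: [0.5169, 0.0097, 0.1325]
ee_rot: [[-0.141, -0.99, 0.002], [-0.99, 0.141, 0.003], [-0.003, -0.002, -1.0]]
wrist_force: [1.1, 5.4, -3.6]
gripper_width: 0.094
t 43.85 tcp [0.5169 0.0097 0.1325] F [ 1.1  5.4 -3.6] w 0.094 j [ 19.   16.6 -22.   -0.1 -51.3 -27. ]
[[-0.141 -0.99   0.002]
 [-0.99   0.141  0.003]
 [-0.003 -0.002 -1.   ]]
```

View pics/s6.png

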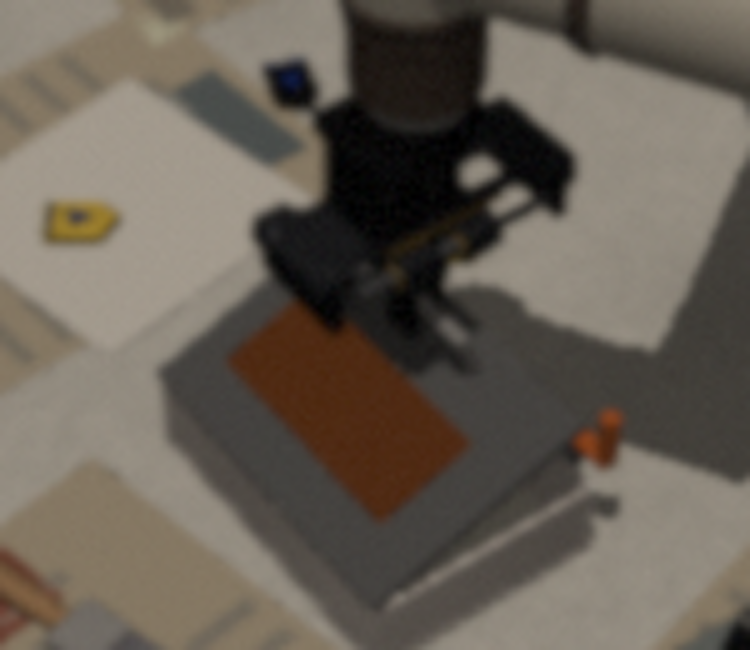

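```bash
python3 -m crank '[[1,[0,0.077,0.112],[0,0,0]],[1,[0,0.067,0.119],[0,0,0]],[1,[0,0.056,0.124],[0,0,0]],[1,[0,0.045,0.129],[0,0,0]],[1,[0,0,0.03],[0,0,0]],[1,[0,0,0],[0,0,0]]]';python3 - <<'E'
from lev import *
st()
E
```

```text
time_s: 44.5
tcp_pos: [0.4917, 0.0133, 0.0812]
ee_rot: [[-0.141, -0.99, -0.001], [-0.99, 0.141, 0.002], [-0.002, 0.001, -1.0]]
wrist_force: [-3.2, 8.4, -1.2]
gripper_width: 0.094
t 44.5 tcp [0.4917 0.0133 0.0812] F [-3.2  8.4 -1.2] w 0.094 j [ 20.4  18.4 -28.6  -0.2 -43.  -28.4]
[[-0.141 -0.99  -0.001]
 [-0.99   0.141  0.002]
 [-0.002  0.001 -1.   ]]
```

```bash
python3 -m crank '[[1,[0,0,0.04],[0,0,0]],[1,[0,0,0.04],[0,0,0]],[1,[0,0,0],[0,0,0]]]';python3 - <<'E'
from lev import *
st()
S=r.capture("scene");crop(S["img"],170,100,150,130,5,"s7.png")
E
```

```text
time_s: 44.8
tcp_pos: [0.4916, 0.0122, 0.0771]
ee_rot: [[-0.139, -0.99, -0.001], [-0.99, 0.139, -0.0], [0.0, 0.001, -1.0]]
wrist_force: [-12.9, 6.3, 25.5]
gripper_width: 0.088
t 44.8 tcp [0.4916 0.0122 0.0771] F [-12.9   6.3  25.5] w 0.088 j [ 20.4  18.7 -28.9  -0.  -42.4 -28.4]
[[-0.139 -0.99  -0.001]
 [-0.99   0.139 -0.   ]
 [ 0.     0.001 -1.   ]]
```

View pics/s7.png

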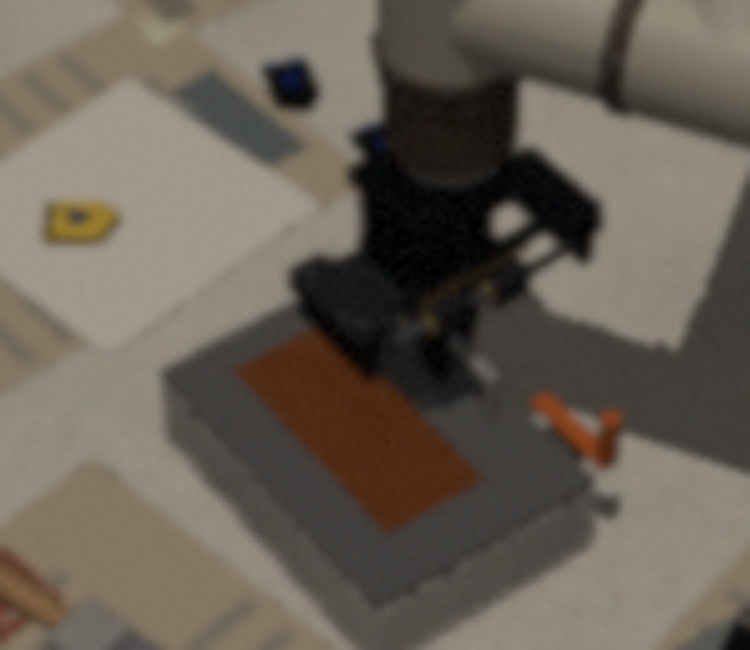

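```bash
python3 -m crank '[[0.3,[0,0,-0.04],[0,0,0]],[0.3,[0,0,0],[0,0,0]],[0.3,[0,0,0],[0,0,0]],[0.3,[0,0,-0.15],[0,0,0]],[0.3,[0,0,-0.25],[0,0,0]],[0.2,[0,0,-0.3],[0,0,0]],[0,[0,0,-0.3],[0,0,0]],[0,[0,0,-0.3],[0,0,0]]]'; python3 -m crank '[[0,[0,0,0],[0,0,-0.18]],[0,[0,0,0],[0,0,-0.18]],[0,[0,0,0],[0,0,-0.18]],[0,[0,0,0],[0,0,-0.18]],[0,[0,0,0],[0,0,-0.18]],[0,[0,0,0],[0,0,-0.18]],[0,[0,0,0],[0,0,-0.18]],[0,[0,0,0],[0,0,-0.18]]]';  python3 -m crank '[[0,[0,0,0],[0,0,-0.18]],[0,[0,0,0],[0,0,-0.18]],[0,[0,0,0],[0,0,-0.18]],[0,[0,0,0],[0,0,0]]]'
python3 - <<'E'
from lev import *
st();to(.40,.13,.2,-9)
E
```

```text
time_s: 45.65
tcp_pos: [0.4923, 0.0113, 0.2083]
ee_rot: [[-0.141, -0.99, -0.001], [-0.99, 0.141, -0.001], [0.001, 0.001, -1.0]]
wrist_force: [1.5, 1.1, -0.9]
gripper_width: 0.473
time_s: 46.45
tcp_pos: [0.4925, 0.0114, 0.2071]
ee_rot: [[0.839, -0.544, -0.001], [-0.544, -0.839, -0.0], [-0.001, 0.001, -1.0]]
wrist_force: [1.5, 1.2, -0.0]
gripper_width: 0.501
time_s: 46.85
tcp_pos: [0.4924, 0.0114, 0.2071]
ee_rot: [[0.988, -0.157, -0.001], [-0.157, -0.988, -0.0], [-0.001, 0.001, -1.0]]
wrist_force: [0.3, -0.8, -0.0]
gripper_width: 0.501
t 46.85 tcp [0.4924 0.0114 0.2071] F [ 0.3 -0.8 -0. ] w 0.501 j [ 20.3   9.9 -19.    0.  -61.2  60.7]
[[ 0.988 -0.157 -0.001]
 [-0.157 -0.988 -0.   ]
 [-0.001  0.001 -1.   ]]
turn(deg) [ 0.04  0.06 -0.02] units [ 0.001  0.001 -0.   ]
shift units [-1.098 -1.027  0.071]
```

```bash
python3 -m crank '[[0,[-0.22,-0.2,0],[0,0,0]],[0,[-0.22,-0.2,0],[0,0,0]],[0,[-0.22,-0.2,0],[0,0,0]],[0,[-0.22,-0.2,0],[0,0,0]],[0,[-0.22,-0.22,0],[0,0,0]],[0,[0,0,0],[0,0,0]],[0,[0,0,0],[0,0,0]]]'
python3 - <<'E'
from lev import *
st()
c=r.capture("wrist");cv2.imwrite("pics/w21.png",c["img"])
E
```

```text
time_s: 47.55
tcp_pos: [0.3996, 0.1299, 0.2078]
ee_rot: [[0.988, -0.157, 0.0], [-0.157, -0.988, -0.0], [0.0, 0.0, -1.0]]
wrist_force: [0.2, -1.2, -0.8]
gripper_width: 0.498
t 47.55 tcp [0.3996 0.1299 0.2078] F [ 0.2 -1.2 -0.8] w 0.498 j [ 40.4   2.4 -27.6   0.  -60.   40.6]
[[ 0.988 -0.157  0.   ]
 [-0.157 -0.988 -0.   ]
 [ 0.     0.    -1.   ]]
```

View pics/w21.png

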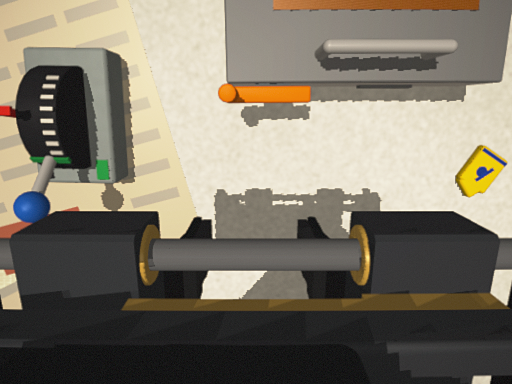

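Run:
```python
from lev import *
c=r.capture("wrist")
p=onz(c,227,93,.108);print(p, onz(c,228,81,.068), onz(c,501,81,.068))
to(p[0],p[1],.088,-9)
```

```text
[0.4766 0.1363 0.108 ] [0.4883 0.1365 0.068 ] [ 0.4522 -0.0975  0.068 ]
turn(deg) [ 0.02  0.01 -0.1 ] units [ 0.001  0.    -0.002]
shift units [ 0.745 -0.19   1.197]
```

```bash
python3 -m crank '[[0,[0.25,-0.06,0],[0,0,0]],[0,[0.25,-0.06,0],[0,0,0]],[0,[0.25,-0.07,0.1],[0,0,0]],[0,[0,0,0.3],[0,0,0]],[0,[0,0,0.3],[0,0,0]],[0,[0,0,0.3],[0,0,0]],[0,[0,0,0.18],[0,0,0]],[0,[0,0,0],[0,0,0]]]'
python3 - <<'E'
from lev import *
st();to(.477,.1365,.088,-9)
c=r.capture("wrist");cv2.imwrite("pics/w22.png",c["img"])
E
```

```text
time_s: 48.45
tcp_pos: [0.4755, 0.1345, 0.0869]
ee_rot: [[0.987, -0.159, -0.006], [-0.159, -0.987, -0.004], [-0.005, 0.005, -1.0]]
wrist_force: [-0.5, -0.5, 1.8]
gripper_width: 0.501
t 48.45 tcp [0.4755 0.1345 0.0869] F [-0.5 -0.5  1.8] w 0.501 j [ 34.7  18.3 -27.8  -0.  -44.4  46.2]
[[ 0.987 -0.159 -0.006]
 [-0.159 -0.987 -0.004]
 [-0.005  0.005 -1.   ]]
turn(deg) [ 0.27  0.31 -0.17] units [ 0.006  0.007 -0.004]
shift units [ 0.012 -0.022 -0.011]
```

View pics/w22.png

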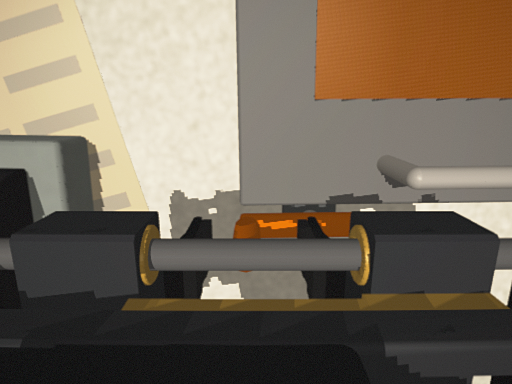

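```bash
python3 -m crank '[[0,[0.04,-0.03,-0.01],[0,0,0]],[1,[0,0,0],[0,0,0]],[1,[0,0,0],[0,0,0]],[1,[0,0,0],[0,0,0]],[1,[0,0,0],[0,0,0]],[1,[0,0,0],[0,0,0]],[1,[0,0,0],[0,0,0]],[1,[0,0,0],[0,0,0]]]'
python3 - <<'E'
from lev import *
st()
c=r.capture("wrist");crop(c["img"],180,190,160,110,4,"w23.png")
E
```

```text
time_s: 49.3
tcp_pos: [0.4805, 0.1378, 0.091]
ee_rot: [[0.988, -0.156, -0.002], [-0.156, -0.988, -0.002], [-0.001, 0.002, -1.0]]
wrist_force: [-0.9, -4.6, 4.8]
gripper_width: 0.15
t 49.3 tcp [0.4805 0.1378 0.091 ] F [-0.9 -4.6  4.8] w 0.15 j [ 34.7  18.3 -27.    0.1 -44.9  46.3]
[[ 0.988 -0.156 -0.002]
 [-0.156 -0.988 -0.002]
 [-0.001  0.002 -1.   ]]
```

View pics/w23.png

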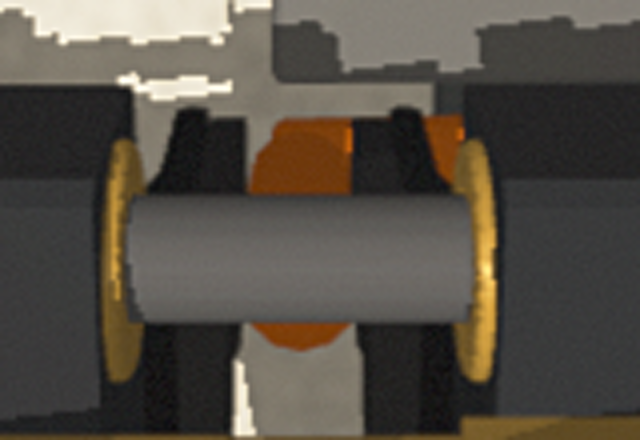

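```bash
python3 -m crank '[[1,[-0.075,0.008,0],[0,0,0]],[1,[-0.071,0.023,0],[0,0,0]],[1,[-0.066,0.038,0],[0,0,0]],[1,[-0.056,0.05,0],[0,0,0]],[1,[-0.044,0.061,0],[0,0,0]],[1,[-0.03,0.069,0],[0,0,0]],[1,[-0.016,0.073,0],[0,0,0]],[1,[0,0.08,0],[0,0,0]]]';python3 -m crank '[[1,[0,0.03,0],[0,0,0]],[1,[0,0,0],[0,0,0]]]'
python3 - <<'E'
from lev import *
st()
c=r.capture("wrist");cv2.imwrite("pics/w24.png",c["img"])
E
```

```text
time_s: 50.15
tcp_pos: [0.4385, 0.1092, 0.0912]
ee_rot: [[0.988, -0.155, 0.0], [-0.155, -0.988, 0.007], [-0.001, -0.007, -1.0]]
wrist_force: [-9.2, 12.0, 3.6]
gripper_width: 0.153
time_s: 50.35
tcp_pos: [0.4387, 0.1071, 0.0913]
ee_rot: [[0.988, -0.157, 0.002], [-0.157, -0.988, 0.01], [0.001, -0.01, -1.0]]
wrist_force: [-13.2, 20.4, 4.8]
gripper_width: 0.15
t 50.35 tcp [0.4387 0.1071 0.0913] F [-13.2  20.4   4.8] w 0.15 j [ 34.2  13.9 -33.4  -0.6 -42.3  47.2]
[[ 0.988 -0.157  0.002]
 [-0.157 -0.988  0.01 ]
 [ 0.001 -0.01  -1.   ]]
```

View pics/w24.png

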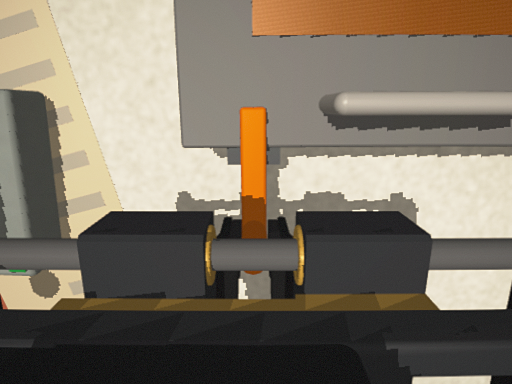

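```bash
python3 -m crank '[[0.4,[0,0,0],[0,0,0]],[0,[0,0,0],[0,0,0]],[0,[0,0,0],[0,0,0]],[0,[0,0,0],[0,0,0]],[0,[0,0,-0.25],[0,0,0]],[0,[0,0,-0.35],[0,0,0]],[0,[-0.1,-0.1,-0.35],[0,0,0]],[0,[-0.2,-0.2,-0.2],[0,0,0]]]';python3 -m crank '[[-0.3,[0,0,0],[0,0,0]],[-0.5,[0,0,0],[0,0,0]]]'
python3 - <<'E'
from lev import *
st()
c=r.capture("wrist");cv2.imwrite("pics/w25.png",c["img"])
E
```

```text
time_s: 51.2
tcp_pos: [0.4156, 0.1362, 0.2085]
ee_rot: [[0.987, -0.159, 0.004], [-0.159, -0.987, 0.002], [0.004, -0.003, -1.0]]
wrist_force: [0.6, 0.9, 0.0]
gripper_width: 0.498
time_s: 51.4
tcp_pos: [0.4139, 0.1362, 0.2058]
ee_rot: [[0.988, -0.156, 0.0], [-0.156, -0.988, 0.001], [0.0, -0.001, -1.0]]
wrist_force: [0.2, 0.3, -0.9]
gripper_width: 0.608
t 51.4 tcp [0.4139 0.1362 0.2058] F [ 0.2  0.3 -0.9] w 0.608 j [ 39.7   4.1 -26.   -0.  -59.8  41.3]
[[ 0.988 -0.156  0.   ]
 [-0.156 -0.988  0.001]
 [ 0.    -0.001 -1.   ]]
```

View pics/w25.png

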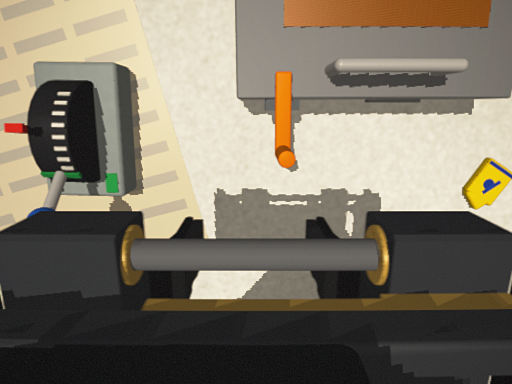

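Run:
```python
from lev import *
c=r.capture("wrist")
n=onz(c,284,72,.076);q=onz(c,281,151,.076);d=n-q;print("latch bar yaw",np.degrees(np.arctan2(d[1],d[0])))
a,b=onz(c,238,97,.068),onz(c,511,98,.068);d=a-b;print("front edge yaw-90",np.degrees(np.arctan2(d[1],d[0]))-90)
to(.30,.33,.24,-10.4)
to(.414,.310,.2,-10.4)
```

```text
latch bar yaw -10.124598877596043
front edge yaw-90 -8.933466559070979
turn(deg) [0.09 0.1  1.37] units [0.002 0.002 0.03 ]
shift units [-1.47  -1.709 -0.353]
turn(deg) [0.09 0.1  1.37] units [0.002 0.002 0.03 ]
shift units [-0.312 -1.718  0.047]
```

```bash
python3 -m crank '[[-0.5,[0,0,0],[0,0,0.03]],[-0.5,[-0.12,-0.25,0],[0,0,0]],[-0.5,[-0.12,-0.25,0],[0,0,0]],[-0.5,[-0.12,-0.25,0],[0,0,0]],[-0.5,[-0.12,-0.25,0],[0,0,0]],[-0.5,[-0.12,-0.25,0],[0,0,0]],[-0.5,[-0.12,-0.25,0],[0,0,0]],[-0.5,[-0.1,-0.22,0],[0,0,0]]]';python3 -m crank '[[-0.5,[0,0,0],[0,0,0]],[-0.5,[0,0,0],[0,0,0]]]'
python3 - <<'E'
from lev import *
st()
c=r.capture("wrist");cv2.imwrite("pics/w26.png",c["img"])
im=c["img"];H=np.array([.4815,.2935,.045])
b=comps(im,(105,150,60),(125,255,255),100);t=comps(im,(0,190,120),(3,255,255),30)
print(b,t)
for k in b: print(cyl(c,k[0],H,-10.4,.095))
for k in t: print(cyl(c,k[0],H,-10.4,.065))
E
```

```text
time_s: 52.3
tcp_pos: [0.3641, 0.3207, 0.2048]
ee_rot: [[0.984, -0.181, -0.001], [-0.181, -0.984, -0.002], [-0.001, 0.002, -1.0]]
wrist_force: [0.4, 0.7, 0.2]
gripper_width: 0.754
time_s: 52.5
tcp_pos: [0.3642, 0.3196, 0.2048]
ee_rot: [[0.984, -0.18, -0.001], [-0.18, -0.984, -0.002], [-0.001, 0.002, -1.0]]
wrist_force: [-0.4, -0.2, -0.7]
gripper_width: 0.755
t 52.5 tcp [0.3642 0.3196 0.2048] F [-0.4 -0.2 -0.7] w 0.755 j [ 60.5   9.2 -20.1  -0.  -60.8  19.1]
[[ 0.984 -0.18  -0.001]
 [-0.18  -0.984 -0.002]
 [-0.001  0.002 -1.   ]]
[(array([254. , 124.8]), [238, 109, 33, 33, 863])] [(array([234.2,  14.6]), [225, 9, 19, 12, 220])]
(np.float64(-0.006742688754127091), array([0.4146, 0.3088, 0.1107]))
(np.float64(0.9165881382766069), array([0.492 , 0.3087, 0.1096]))
```

View pics/w26.png

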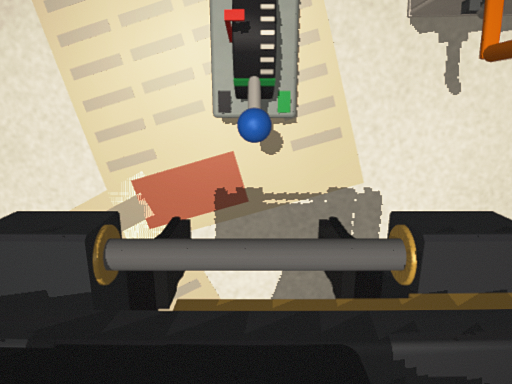

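```bash
python3 -m crank '[[-0.4,[0.25,0,0],[0,0,0]],[-0.2,[0.26,0.02,0.1],[0,0,0]],[-0.2,[0,0,0.25],[0,0,0]],[-0.2,[0,0,0.25],[0,0,0]],[-0.2,[0,0,0.25],[0,0,0]],[-0.2,[0,0,0.25],[0,0,0]],[-0.2,[0,0,0],[0,0,0]],[-0.2,[0,0,0],[0,0,0]]]'
python3 - <<'E'
from lev import *
st();to(.4145,.309,.0915,-10.4)
E
```

```text
time_s: 53.35
tcp_pos: [0.4146, 0.3083, 0.0961]
ee_rot: [[0.984, -0.18, 0.0], [-0.18, -0.984, -0.001], [0.0, 0.001, -1.0]]
wrist_force: [-0.9, 0.3, 0.6]
gripper_width: 0.6
t 53.35 tcp [0.4146 0.3083 0.0961] F [-0.9  0.3  0.6] w 0.6 j [ 54.7  19.3 -24.4   0.  -46.3  24.9]
[[ 0.984 -0.18   0.   ]
 [-0.18  -0.984 -0.001]
 [ 0.     0.001 -1.   ]]
turn(deg) [ 0.05 -0.01  0.01] units [ 0.001 -0.     0.   ]
shift units [-0.003 -0.007  0.046]
```

```bash
python3 -m crank '[[-0.2,[0,-0.005,0.046],[0,0,0]],[1,[0,0,0],[0,0,0]],[1,[0,0,0],[0,0,0]],[1,[0,0,0],[0,0,0]],[1,[0,0,0],[0,0,0]],[1,[0,0,0],[0,0,0]],[1,[0,0,0],[0,0,0]],[1,[0,0,0],[0,0,0]]]'; python3 -m crank '[[1,[0.107,0,-0.094],[0,0,0]],[1,[0.12,0,-0.077],[0,0,0]],[1,[0.13,0,-0.059],[0,0,0]],[1,[0.137,0,-0.039],[0,0,0]],[1,[0.141,0,-0.018],[0,0,0]],[1,[0.095,0,0],[0,0,0]],[1,[0.071,0,0.006],[0,0,0]],[1,[0,0,0],[0,0,0]]]';python3 -m crank '[[1,[0,0,0],[0,0,0]],[1,[0,0,0],[0,0,0]]]'
python3 - <<'E'
from lev import *
st();to(.4815+.0117,.2935-.0021,.1203,-10.4)
E
```

```text
time_s: 54.15
tcp_pos: [0.4146, 0.3103, 0.0917]
ee_rot: [[0.984, -0.179, 0.001], [-0.179, -0.984, 0.002], [0.001, -0.002, -1.0]]
wrist_force: [-0.5, 2.4, 1.1]
gripper_width: 0.278
time_s: 54.95
tcp_pos: [0.495, 0.2956, 0.1193]
ee_rot: [[0.984, -0.181, 0.002], [-0.181, -0.984, 0.002], [0.001, -0.002, -1.0]]
wrist_force: [0.5, 5.3, -2.1]
gripper_width: 0.278
time_s: 55.15
tcp_pos: [0.4942, 0.2957, 0.1194]
ee_rot: [[0.984, -0.18, 0.002], [-0.18, -0.984, 0.002], [0.001, -0.002, -1.0]]
wrist_force: [0.9, 4.6, -2.4]
gripper_width: 0.278
t 55.15 tcp [0.4942 0.2957 0.1194] F [ 0.9  4.6 -2.4] w 0.278 j [ 47.   22.6 -14.8   0.  -52.5  32.6]
[[ 0.984 -0.18   0.002]
 [-0.18  -0.984  0.002]
 [ 0.001 -0.002 -1.   ]]
turn(deg) [-0.11 -0.07  0.03] units [-0.002 -0.002  0.001]
shift units [-0.002  0.044 -0.009]
```

Release, back off to the viewing place and compare lever with pointer.

```bash
python3 -m crank '[[0.3,[0,0,0],[0,0,0]],[0,[0,0,0],[0,0,0]],[-0.3,[0,0,0],[0,0,0]],[-0.3,[0,0,0],[0,0,0]],[-0.3,[0,0,-0.3],[0,0,0]],[-0.3,[0,0,-0.35],[0,0,0]],[-0.3,[-0.25,0,-0.2],[0,0,0]],[-0.3,[-0.25,0,0],[0,0,0]]]';python3 -m crank '[[-0.3,[-0.25,0,0],[0,0,0]],[-0.3,[0,0,0],[0,0,0]],[-0.3,[0,0,0],[0,0,0]]]'
cat > chk.py <<'E'
from lev import *
import sys
st()
c=r.capture("wrist");cv2.imwrite("pics/%s.png"%sys.argv[1],c["img"])
im=c["img"];H=np.array([.4815,.2935,.045])
b=comps(im,(105,150,60),(125,255,255),300);t=comps(im,(0,190,120),(3,255,255),30)
print(b,t)
for k in b: print("lever",cyl(c,k[0],H,-10.4,.095))
for k in t: print("ptr",cyl(c,k[0],H,-10.4,.065))
for n in("top","scene"):
    c=r.capture(n);i=c["img"]
    R=(120,170,175,240) if n=="top" else (290,190,370,260)
    s=i[R[1]:R[3],R[0]:R[2]]
    for nm,lo,hi,rad in(("lever",(105,130,40),(125,255,255),.095),("ptr",(0,150,80),(4,255,255),.065)):
        for k in comps(s,lo,hi,6): print(n,nm,k[1],cyl(c,k[0]+np.array(R[:2]),H,-10.4,rad))
    crop(s,0,0,s.shape[1],s.shape[0],7,f"{n}_{sys.argv[1]}.png")
E
python3 chk.py w27
```

```text
time_s: 55.95
tcp_pos: [0.445, 0.3048, 0.2077]
ee_rot: [[0.984, -0.18, 0.005], [-0.18, -0.984, 0.004], [0.004, -0.005, -1.0]]
wrist_force: [-0.2, 0.3, -0.0]
gripper_width: 0.645
time_s: 56.25
tcp_pos: [0.419, 0.3084, 0.2046]
ee_rot: [[0.984, -0.178, 0.0], [-0.178, -0.984, -0.0], [0.0, 0.0, -1.0]]
wrist_force: [0.4, -0.0, -0.4]
gripper_width: 0.649
t 56.25 tcp [0.419  0.3084 0.2046] F [ 0.4 -0.  -0.4] w 0.649 j [ 54.3  12.7 -15.7   0.  -61.6  25.5]
[[ 0.984 -0.178  0.   ]
 [-0.178 -0.984 -0.   ]
 [ 0.     0.    -1.   ]]
[(array([252.4,  90.3]), [233, 70, 40, 42, 1255])] []
lever (np.float64(0.9163869353515696), array([0.4929, 0.2946, 0.1394]))
top lever [13, 25, 10, 10, 74] (np.float64(0.9391031542318322), array([0.4947, 0.2926, 0.1391]))
scene lever [37, 16, 7, 8, 40] (np.float64(0.9151550311466259), array([0.4928, 0.2947, 0.1394]))
scene ptr [42, 27, 3, 3, 6] (np.float64(0.9291614650130194), array([0.4929, 0.309 , 0.1095]))
```

Run:
```python
import cv2
i=cv2.imread("pics/w27.png");cv2.imwrite("pics/w27c.png",cv2.resize(i[30:220,170:370],None,fx=3,fy=3,interpolation=cv2.INTER_CUBIC))
```

```text
(no output)
```

View pics/w27c.png

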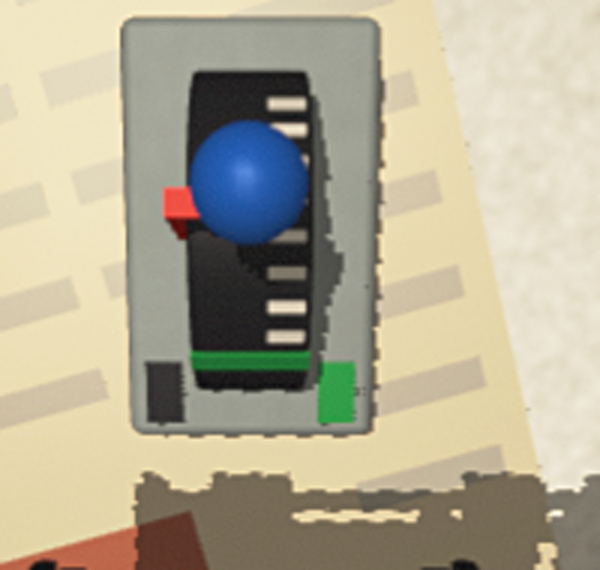

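View pics/scene_w27.png

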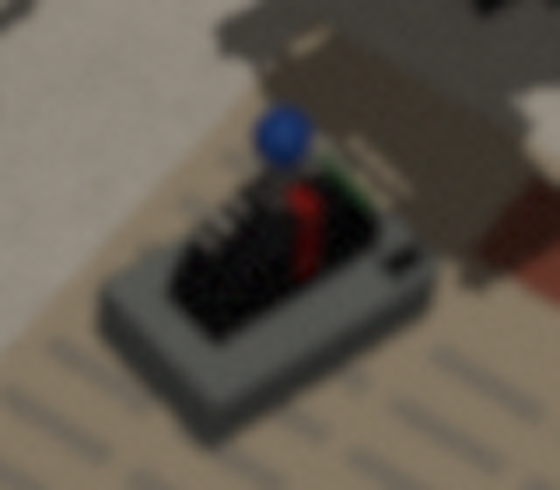

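Run:
```python
from lev import *
H=np.array([.4815,.2935,.045])
c=r.capture("wrist");im=c["img"]
print(comps(im[80:115,215:240],(0,150,60),(6,255,255),10))
f=lambda x,y:(170-.33+x/3,30-.33+y/3)
for n,p in(("top-face far edge",(180,187)),("mid",(180,203)),("near edge",(180,219))): 
    for rad in(.065,.068): print(n,rad,cyl(c,f(*p),H,-10.4,rad)[0])
T=r.capture("top")
i=cv2.imread("pics/top2.png")[170:240,120:175]
for nm,im2 in(("off",i),("now",T["img"][170:240,120:175])):
    for k in comps(im2,(105,130,40),(125,255,255),6): print(nm,"lever",k[1],cyl(T,k[0]+np.array([120,170]),H,-10.4,.095)[0])
    for k in comps(im2,(0,120,60),(8,255,255),4)+comps(im2,(172,120,60),(180,255,255),4): print(nm,"ptr",k[1],cyl(T,k[0]+np.array([120,170]),H,-10.4,.065)[0])
```

```text
[(array([14.2, 20.3]), [10, 14, 10, 16, 114])]
top-face far edge 0.065 0.9842357438174504
top-face far edge 0.068 0.974170452426468
mid 0.065 0.9248166726456688
mid 0.068 0.9181359408129931
near edge 0.065 0.8657514825847744
near edge 0.068 0.8623741570817096
now lever [13, 26, 10, 9, 71] 0.9342492375577311
```

View pics/top_w27.png

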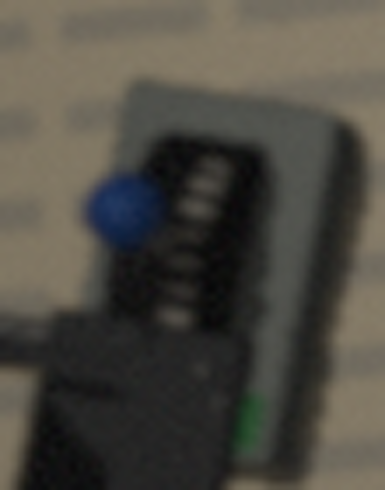

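```bash
python3 -m crank '[[-0.3,[-0.25,0,-0.1],[0,0,0]],[-0.3,[-0.25,-0.2,-0.2],[0,0,0]],[-0.3,[0,-0.3,-0.2],[0,0,0]],[-0.3,[0,-0.3,0],[0,0,0]],[-0.3,[0,0,0],[0,0,0]],[-0.3,[0,0,0],[0,0,0]],[-0.3,[0,0,0],[0,0,0]]]'; python3 chk.py w28
python3 - <<'E'
from h import *
T=r.capture("top");S=r.capture("scene");cv2.imwrite("pics/top_f.png",T["img"]);cv2.imwrite("pics/scene_f.png",S["img"])
E
```

```text
time_s: 57.2
tcp_pos: [0.3844, 0.3953, 0.2537]
ee_rot: [[0.984, -0.18, -0.001], [-0.18, -0.984, -0.002], [-0.001, 0.002, -1.0]]
wrist_force: [0.6, 0.7, -0.3]
gripper_width: 0.651
t 57.2 tcp [0.3844 0.3953 0.2537] F [ 0.6  0.7 -0.3] w 0.651 j [ 62.6  13.7  -7.   -0.  -69.4  17. ]
[[ 0.984 -0.18  -0.001]
 [-0.18  -0.984 -0.002]
 [-0.001  0.002 -1.   ]]
[(array([356.2,  25.9]), [339, 8, 35, 37, 966])] [(array([329.1,  38. ]), [321, 34, 17, 9, 151])]
lever (np.float64(0.914764367864503), array([0.4928, 0.2948, 0.1394]))
ptr (np.float64(0.9179754795916071), array([0.4922, 0.3092, 0.1095]))
top lever [13, 25, 10, 10, 71] (np.float64(0.9342492375577311), array([0.4943, 0.2926, 0.1391]))
scene lever [37, 16, 7, 8, 38] (np.float64(0.9315357575043044), array([0.4944, 0.2949, 0.1392]))
scene ptr [42, 27, 3, 3, 7] (np.float64(0.9222570732104938), array([0.4923, 0.3086, 0.1095]))
```

View pics/w28.png

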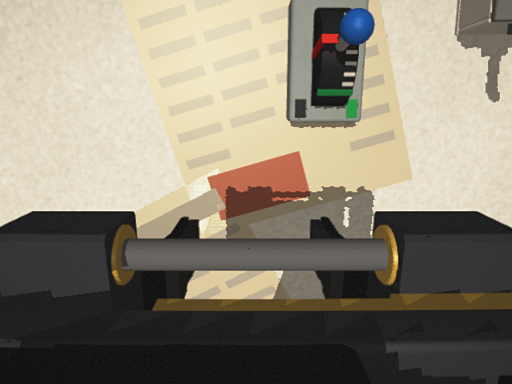

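View pics/top_f.png

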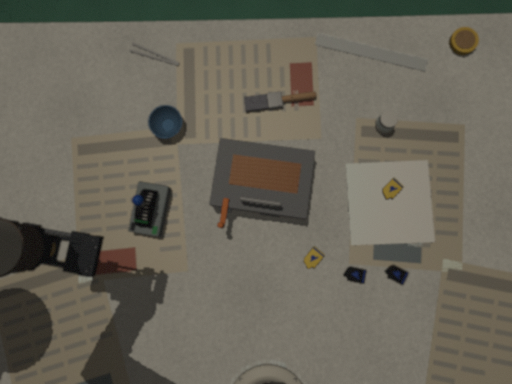

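View pics/scene_f.png

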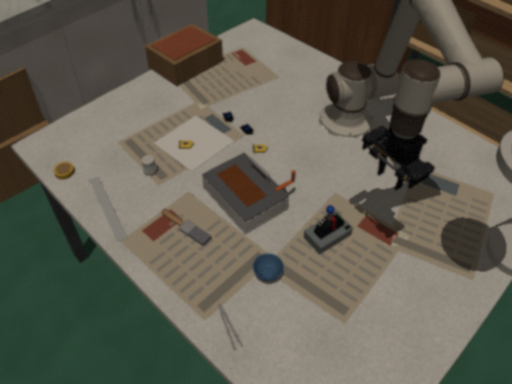

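View pics/top_w28.png

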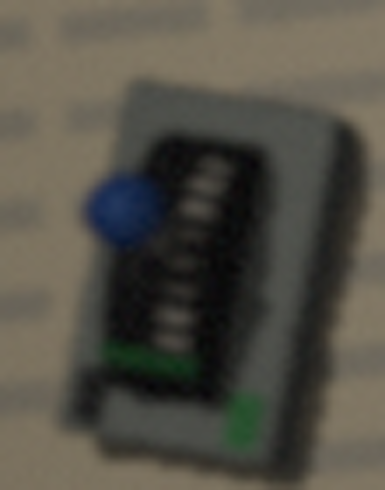

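The lever reads 0.915 rad against 0.918 for the pointer in the wrist view. Lid shut, latch home, bystanders at their starting pixels. Handing in.

```bash
python3 -c "
from station import r
print(r.finish_job())"
```

```text
the job is handed in; nothing more can be done
None
```

I did the whole job in the order asked and handed it in at about 57 s of the 210 s allowed; no verdict was reported.

- **Sequence:** I pushed the lever to its off stop, swung the latch fully aside and raised the lid to about 92°. I laid the two white sherds from the paper on the box floor, closed the lid, swung the latch back and set the lever last. I left the yellow and black look-alikes alone.
- **Sherds:** in the wrist picture before closing, both lay flat and well apart. No white sherd was left on the paper.
- **Lid:** I pressed it shut with about 25 N and it looked even in the pictures. The handle had slipped about 5 mm in the fingers as the lid came down, so I pressed again.
- **Latch:** I pushed it against its stop with about 20 N. Its bar measured about 1° off square to the front edge, which is within what I can measure.
- **Lever against pointer:** the last wrist picture gave 0.915 rad for the lever and 0.918 for the pointer. The last scene picture gave 0.932 and 0.922, the other way round. The top camera put the lever at 0.934, but the ball hid the pointer there. The views disagree by about 0.02 rad, so I count the lever as in line within that.
- **Bystanders:** the bowl, jar and brush look to be where they started in the top and scene pictures.

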